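# Load the spice mill and close it up for grinding

### The arm

A 6-joint arm with a two-finger parallel gripper is mounted at the origin on the work surface. World frame = base frame: x ahead of the robot, y to its left, z up, the work surface at z = 0. Lengths are in mm, angles in degrees, forces in N, time in s.
With the tool pointing down it reaches from about 300 to 950 mm from the base axis. Payload 3.1 kg.
Tool frame: the origin (TCP) lies midway between the tips of the shut fingers; the grasp point (between the pads) lies 19 mm behind it; z points along the fingers, y is the line along which they close (so a half turn about z gives the same grasp; the last joint's range is limited). The gripper opens to 85 mm and grips with 20 to 120 N. Pads are 22 mm wide; open, the fingers measure 114 mm over their backs; the gripper's body (76 mm by 85 mm) begins 54 mm behind the grasp point. The pads swing forward as they close: fully open they stand 13 mm farther back than shut.
Start: joints at [70.949, 17.653, 93.61, -0, 68.738, -3.994], TCP at [162.392, 603.54, 192.572] pointing down, gripper open.
Joint ranges: [-175.34, 175.34], [-45.06, 112.39], [2.9, 150.54], [-68.45, 248.45], [3.09, 151.38], [-168.51, 168.51]. Speed limits (degrees/s): [159.86, 159.86, 180, 180, 180, 180].

### API

Orientations are given as a 3x3 rotation matrix whose columns are the frame's x, y, z axes.
In Python, from plant import env, vision gives the robot as it stands.
- The arm moves only by the tool play_rows, never from a script. Its argument "deltas" is a list of rows, each a list of 3 entries, a list of its own where there are three numbers: the opening, from 0 (shut) to 1 (fully open), then the shift along the world's x, y, z in cm, then the turn, a rotation vector about the world's x, y, z in degrees. In form: [[grip, [tx, ty, tz], [ax, ay, az]], ...]. A call has 1 to 5 rows; each row shifts and turns the commanded pose from where the row before left it; what a row does not reach is not made up. A row lasts 1/8 s, in which the tool goes at most 62.5 mm and 10.7 degrees, less where a joint would pass 70% of its speed; a pose out of reach is approached as far as the arm can. A call with a gripper value outside its range is refused whole. The fingers move at their own pace and stop on an object; "newtons" is the grip in N (left out, the last holds). Time passes only in rows, so rows that do not move let the fingers close. It gives the time, the measured TCP pose, the force, the opening and the grip force at its end, in the units of the state.
- env.read_state(): the state, without advancing time (a new reading comes with each control period).
- vision.grab_frame(name): name is "side" or "top"; returns the picture (384x512x3 uint8, red, green, blue); there is no depth.
- vision.calibration(name): a dict with "camera_matrix" (3x3 intrinsics, pixels), "dist" ([k1, k2, p1, p2, k3] as OpenCV has them; the pictures are not rectified), "origin" and "attitude" of the camera in the world. Camera axes: x right, y up, looking along -z (the intrinsics and any distortion apply to the point x, -y, -z); pixel columns grow to the right and rows downward; lengths in mm; the calibration is good to about 2 mm. A picture is of the moment at which its call begins. calibration takes no time and is no camera call.
- env.close_job(): hands the job in; it is judged then, once.
The state is a dict: "time_s": time; "qpos": joint angles; "qvel": joint speeds; "joint_efforts": joint torques, N m; "tcp_pos": TCP position; "tool_rot": TCP orientation; "contact_force": force on the tool from outside, world axes, zero at the start; "torque": the same for the moment, N m; "opening": opening from 0.0 (shut) to 1.0 (fully open); "grasp_force": force on a finger pad.
Only numpy, scipy, OpenCV 4.12 (cv2) and the standard library are available. Lean on these libraries where they do the work, as an engineer would, in place of code of your own. Each camera call takes 0.05 s, during which the arm holds its last target. There are 200 camera calls.

### The job

Get the spice mill ready: put every piece of dried ginger from the bamboo board into the hopper, then shut the hopper lid and, once it is shut, press its clip down. The catch drawer must be pushed fully home, and the grind knob turned until the pointer lines up with the brass mark. Leave the mortar, sugar bowl, saucer and spatula where they are.

Things in the scene. Friction and masses are not known exactly. Their poses are not given: they have to be found in the camera images.
- mill: electric spice mill, fixed to the marble (heavy, rubber feet): beech housing 170 deep (x) x 250 wide (y) x 85 high mm. Origin at the centre of its underside, z up; its front, with the catch drawer, faces its own -x. On the housing top at (0, -52) mm stands the burr head with the square hopper; at (0, +98) mm the black grind knob; between them the pointer and scale.
- hopper_in (a point): centre of the hopper's inner floor, 109 mm above the marble; axes as the mill's. The hopper is a clear square box, outside 115 x 115 mm, walls 4 mm, rim 165 mm above the marble (56 mm above the inner floor), open at the top; the lid shuts only if no piece stands above the rim.
- lid (a joint): the hopper's grey lid, a plate 118 x 115 x 8 mm hinged along the hopper's rear (+x of the mill) rim; 0 = shut flat on the rim, grows as it opens upward and back; at about 1.57 it stands upright, at most 1.9. Its hinge is stiff: it stays where it is left, and has to be pushed down all the way (about 1 to 2 N at its free edge).
- lid_hinge (a point): middle of the lid's hinge line, at rim height, on the hopper's rear outer face; axes turn with the lid. The lid's underside runs from here along its own -x, its outer (top) face is 8 mm up its own z.
- lid_edge (a point): middle of the lid's free front edge, on its outer face, 115 mm from the hinge line
- clip (a joint): white snap clip, a flap 44 wide x 26 long x 4 mm hinged on the lid's front edge; 0 = folded down flat against the hopper's front wall (locked), about 1.57 = sticking straight out from the lid's edge in the lid's plane, at most 1.8. Stiff, stays where it is left; 2 to 3 N at its tip folds it.
- clip_hinge (a point): middle of the clip's hinge line, on the lid's front edge, 120 mm from the lid's hinge line; with the lid shut it is 169 mm above the marble and 5 mm in front of the hopper's front wall
- drawer (a joint): the beech catch drawer under the hopper, m; 0 = fully home, grows as it slides out to the mill's -x. About 2 N moves it; it stays where it is left.
- drawer_pull (a point): front end of the drawer's round steel pull (24 mm diameter, standing 24 mm out of the drawer front), 45 mm above the marble; the drawer is pushed home along the mill's +x
- knob (a joint): black fluted grind knob, upright axis, rad; grows counter-clockwise seen from above. Range -2.8 to 2.8, stiff (0.06 N m), stays where it is left.
- knob_grip (a point): on the knob's axis, 113 mm above the marble, the height to grip it. The knob is a cylinder of 40 mm diameter, from 89 to 123 mm above the marble.
- pointer_tip (a point): tip of the black pointer that sticks out, roughly along the mill's +y, from the grind collar round the burr head. The collar is geared to the knob: it turns a quarter of the knob's angle in the same sense, and only the knob moves it. The tip is 95 mm from the collar's upright axis (the axis passes through hopper_in), 96 mm above the marble
- mark_tip (a point): inner end of the brass setting mark (a small T-shaped tab 19 mm long and 13 mm wide, clipped on the white scale plate just outside the pointer's tip), on the same 95 mm circle about the axis of the collar, 90 mm above the marble; at a different place on the scale each time; the robot cannot move it
- board: bamboo board, fixed, 210 (x) x 270 (y) x 16 mm, origin at the centre of its underside; its top is 16 mm above the marble
- ginger1: a piece of dried ginger root, tan, knobbly, about 34 long (its x axis) x 17 wide (y) x 16 high (z) mm, 14 g; it does not roll. Origin at the centre of its underside (the piece's middle is 8 mm up its own z axis). Lies on the board at the start. Four to six of the six are present; absent ones are given as None from the start.
- ginger2: a piece of dried ginger root, tan, knobbly, about 34 long (its x axis) x 17 wide (y) x 16 high (z) mm, 14 g; it does not roll. Origin at the centre of its underside (the piece's middle is 8 mm up its own z axis). Lies on the board at the start. Four to six of the six are present; absent ones are given as None from the start.
- ginger3: a piece of dried ginger root, tan, knobbly, about 34 long (its x axis) x 17 wide (y) x 16 high (z) mm, 14 g; it does not roll. Origin at the centre of its underside (the piece's middle is 8 mm up its own z axis). Lies on the board at the start. Four to six of the six are present; absent ones are given as None from the start.
- ginger4: a piece of dried ginger root, tan, knobbly, about 34 long (its x axis) x 17 wide (y) x 16 high (z) mm, 14 g; it does not roll. Origin at the centre of its underside (the piece's middle is 8 mm up its own z axis). Lies on the board at the start. Four to six of the six are present; absent ones are given as None from the start.
- ginger5: a piece of dried ginger root, tan, knobbly, about 34 long (its x axis) x 17 wide (y) x 16 high (z) mm, 14 g; it does not roll. Origin at the centre of its underside (the piece's middle is 8 mm up its own z axis). Lies on the board at the start. Four to six of the six are present; absent ones are given as None from the start.
- ginger6: a piece of dried ginger root, tan, knobbly, about 34 long (its x axis) x 17 wide (y) x 16 high (z) mm, 14 g; it does not roll. Origin at the centre of its underside (the piece's middle is 8 mm up its own z axis). Lies on the board at the start. Four to six of the six are present; absent ones are given as None from the start.
- mortar: marble mortar with its pestle in it, 110 mm across the rim, 72 mm high, the pestle reaching about 115 mm; origin under its centre; not part of the job
- sugar_bowl: stainless sugar bowl, 96 mm across, 91 mm high with its shut hinged lid, handle on one side; origin under its centre; not part of the job
- saucer: green melamine saucer, 144 mm across, 18 mm high; origin under its centre; not part of the job
- spatula: flat bamboo spatula, about 300 mm long (x), blade 52 mm wide, 8 mm thick; origin on its underside at mid length; not part of the job

How it is judged:
By the outcome, as a careful person would: the job done as asked, in the order asked, and still so for the second after the job is handed in, with the robot touching nothing.
Of ginger1, ginger2, ginger3, ginger4, ginger5, ginger6 only 4 to 6 are there at a start; the rules pass over those that are not, and their reading is None.
At some moment in a run one of ginger1, ginger2, ginger3, ginger4, ginger5, ginger6 may be knocked a few centimetres aside while the robot is not near it.
Once in a run the grip may slacken for a moment while it holds something.
It also fails if it takes over 210 s, if anything falls off the work surface, if the arm or the gripper's body presses on something with over 40 N, if the wrist force passes 120 N, or if a joint passes its speed limit or range.

## Working session

There is one attempt and no reset: what is moved stays moved. The work goes in short steps, Python scripts to look and compute and a tool call to move; the robot and the scene stay as the last step left them, time stands still between calls to the robot, and variables do not carry over. Pictures are saved under pics/ and viewed, at most 14 in all, crops included, and the job is handed in when it is done.

Besides the shell and the picture viewer there is one more tool, called after "Emit:" as a command line: name --argument value ..., lists and objects as JSON in quotes. play_rows: Moves the arm, as the interface text tells. Its arguments: {"type":"object","properties":{"deltas":{"type":"array","items":{"type":"array"}},"newtons":{"type":"number"}},"required":["deltas"]}

```bash
ls; mkdir -p pics; python3 - <<'E'
from plant import env, vision
import cv2
for n in("side","top"):
    f=vision.grab_frame(n); cv2.imwrite(f"pics/{n}0.png",f[:,:,::-1]); c=vision.calibration(n); print(n,c)
print(env.read_state())
E
```

```text
pics
side {'camera_matrix': array([[485.42089343,   0.        , 245.13628688],
       [  0.        , 485.42089343, 193.08605442],
       [  0.        ,   0.        ,   1.        ]]), 'dist': array([-0.05571714,  0.        ,  0.        ,  0.        ,  0.        ]), 'origin': array([ 470.87379652, 1245.66504459, 1124.23219904]), 'attitude': array([[-0.9957983 ,  0.04125954, -0.08175207],
       [-0.0899972 , -0.60588622,  0.79044442],
       [-0.01691908,  0.79448067,  0.60705371]])}
top {'camera_matrix': array([[496.8004875 ,   0.        , 253.23542683],
       [  0.        , 496.8004875 , 201.70981243],
       [  0.        ,   0.        ,   1.        ]]), 'dist': array([-0.01086154,  0.        ,  0.        ,  0.        ,  0.        ]), 'origin': array([ 467.65614485,  -71.80130573, 1673.88721802]), 'attitude': array([[ 0.02551689,  0.99708679, -0.07188057],
       [-0.99949392,  0.02408003, -0.02078577],
       [-0.01899433,  0.07237458,  0.99719664]])}
{'time_s': 0.1, 'qpos': array([ 7.09485109e+01,  1.77013470e+01,  9.36811149e+01, -5.52354986e-04,
        6.87382670e+01, -3.99351893e+00]), 'qvel': array([-0.07213027, -0.05743033, -0.20447942, -0.07534988, -0.09753823,
       -0.03834682]), 'joint_efforts': array([-2.12800238e-03, -4.16407907e+01, -2.77642804e+01, -1.86512966e-04,
        4.09779459e-03,  1.47031051e-05]), 'tcp_pos': array([162.13276736, 602.75174025, 191.45135117]), 'tool_rot': array([[-9.65664330e-01,  2.59792109e-01, -6.79307421e-04],
       [ 2.59792960e-01,  9.65662280e-01, -1.99463132e-03],
       [ 1.37792076e-04, -2.10262361e-03, -9.99997780e-01]]), 'contact_force': array([-0.84173108,  0.30404352, -0.03115402]), 'torque': array([-0.06304002,  0.02272183, -0.03061805]), 'grasp_force': 0.0, 'opening': 1.000283571611264}
```

View pics/top0.png

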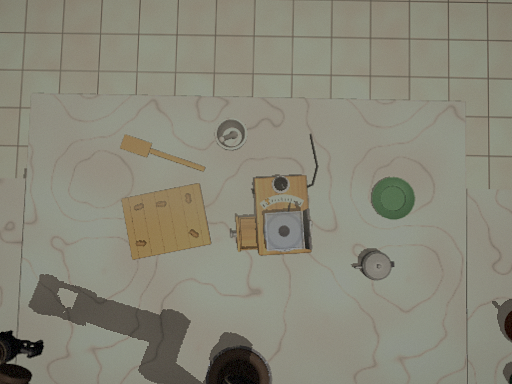

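View pics/side0.png

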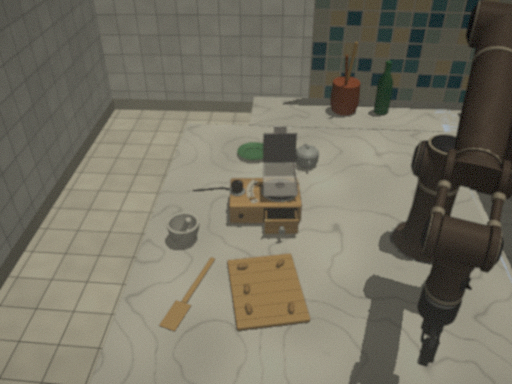

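Top view: mill near (282,215), its drawer facing left (world +y), knob at (281,184), lid open and upright at the right. The board is around (166,221) with 5 ginger pieces. Next I'll enlarge both areas.

```bash
cat > h.py <<'E'
from plant import env, vision
import cv2, numpy as np
from scipy.spatial.transform import Rotation as R
C={n:vision.calibration(n) for n in("side","top")}
F=np.diag([1.,-1,-1])
def ray(n,uv):
    c=C[n]; p=cv2.undistortPoints(np.array([[uv]],float),c['camera_matrix'],c['dist'])[0,0]
    d=c['attitude']@F@np.array([p[0],p[1],1]); return c['origin'],d
def onz(n,uv,z):
    o,d=ray(n,uv); return o+d*(z-o[2])/d[2]
def proj(n,P):
    c=C[n]; Rcw=(c['attitude']@F).T
    return cv2.projectPoints(np.array(P,float).reshape(-1,1,3),cv2.Rodrigues(Rcw)[0],-Rcw@c['origin'],c['camera_matrix'],c['dist'])[0][:,0]
def tri(a,b):
    (o1,d1),(o2,d2)=ray("top",a),ray("side",b)
    s=np.linalg.lstsq(np.c_[d1,-d2],o2-o1,rcond=None)[0]
    p,q=o1+d1*s[0],o2+d2*s[1]; return (p+q)/2,np.linalg.norm(p-q)
def grab(n,name):
    f=vision.grab_frame(n)[:,:,::-1].copy(); cv2.imwrite(f"pics/{name}.png",f); return f
def crop(f,name,x0,y0,x1,y1,k):
    cv2.imwrite(f"pics/{name}.png",cv2.resize(f[y0:y1,x0:x1],None,fx=k,fy=k,interpolation=cv2.INTER_CUBIC))
E
python3 - <<'E'
from h import *
f=cv2.imread("pics/top0.png"); crop(f,"t_mill",222,165,322,265,6)
crop(f,"t_board",115,175,220,265,6)
hsv=cv2.cvtColor(f,cv2.COLOR_BGR2HSV)
# board
m=cv2.inRange(hsv,(8,60,80),(30,255,255)); 
k=m.copy(); k[:,:112]=0;k[:,222:]=0;k[:170]=0;k[268:]=0
cs,_=cv2.findContours(cv2.morphologyEx(k,cv2.MORPH_CLOSE,np.ones((7,7))),cv2.RETR_EXTERNAL,cv2.CHAIN_APPROX_SIMPLE)
c=max(cs,key=cv2.contourArea); r=cv2.minAreaRect(c); print(r); bp=np.array([onz("top",p,16) for p in cv2.boxPoints(r)]); print(bp.round())
mask=np.zeros_like(m); cv2.drawContours(mask,[c],-1,255,-1); mask=cv2.erode(mask,np.ones((7,7)))
med=np.median(f[mask>0],0); print(med)
g=((hsv[:,:,2].astype(int)<np.median(hsv[:,:,2][mask>0])-30)&(mask>0)).astype(np.uint8)
n,l,s,ce=cv2.connectedComponentsWithStats(g)
for i in range(1,n):
    if s[i,4]>12: print(s[i],ce[i].round(1),onz("top",ce[i],24).round())
E
```

```text
((165.38462829589844, 220.923095703125), (62.364933013916016, 80.79985046386719), 78.69007110595703)
[[588. 413.  16.]
 [648. 147.  16.]
 [444. 100.  16.]
 [384. 363.  16.]]
[ 85. 125. 146.]
[189 229  10   7  25] [193.4 231.8] [482. 159.  24.]
[136 240  11   6  29] [141.7 241.7] [444. 330.  24.]
```

View pics/t_mill.png

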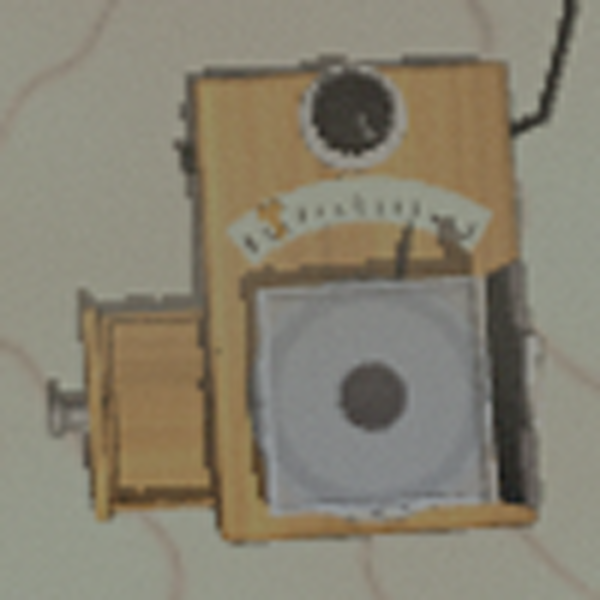

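View pics/t_board.png

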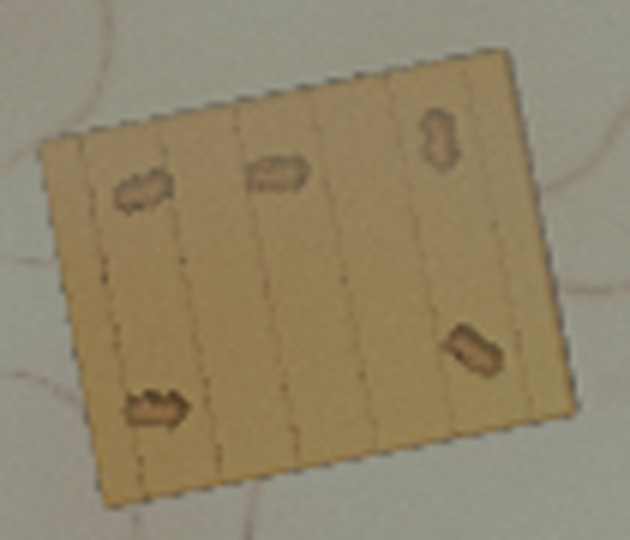

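Mill crop: pointer tip near (410,225), brass mark near (275,225), knob at (352,112), drawer open to the left. Board crop: ginger at (144,189), (277,174), (440,139), (473,350) and (157,408). Now I'll measure them.

```bash
cat > ging.py <<'E'
from h import *
def ginger(n,f,corners):
    poly=proj(n,corners).astype(int)
    mask=np.zeros(f.shape[:2],np.uint8); cv2.fillConvexPoly(mask,poly,255); mask=cv2.erode(mask,np.ones((5,5)))
    lab=cv2.cvtColor(f,cv2.COLOR_BGR2LAB).astype(np.float32)
    bg=np.stack([cv2.medianBlur(lab[:,:,i].astype(np.uint8),25) for i in range(3)],2).astype(np.float32)
    d=np.abs(lab-bg); g=((d.sum(2)>14)&(mask>0)).astype(np.uint8)
    g=cv2.morphologyEx(g,cv2.MORPH_CLOSE,np.ones((3,3)))
    k,l,s,ce=cv2.connectedComponentsWithStats(g); out=[]
    for i in range(1,k):
        if s[i,4]<22: continue
        ys,xs=np.nonzero(l==i); P=np.array([onz(n,(x,y),26)[:2] for x,y in zip(xs,ys)])
        w,v=np.linalg.eigh(np.cov(P.T)); a=np.degrees(np.arctan2(v[1,1],v[0,1]))%180
        mid=cv2.minAreaRect(P.astype(np.float32)); out.append((np.array(mid[0]),a,s[i,4],np.sqrt(w)*3.46,ce[i]))
    return out
B=[[588,413,16],[648,147,16],[444,100,16],[384,363,16]]
E
python3 - <<'E'
from ging import *
for n in("top","side"):
    f=cv2.imread(f"pics/{n}0.png")
    for c,a,s,w,ce in ginger(n,f,B): print(n,c.round(),"long axis deg",a.round(),s,w.round(),ce.round(1))
q=lambda x,y:((x+.5)/6-.5+222,(y+.5)/6-.5+165)
P=[onz("top",q(*p),85) for p in [(195,75),(507,62),(535,520),(225,540)]]
print(np.round(P)); c=np.mean(P,0); ex=(P[1]-P[0])+(P[2]-P[3]); print("centre",c.round(1),"mill x ang",np.degrees(np.arctan2(ex[1],ex[0])))
print(np.linalg.norm(P[1]-P[0]),np.linalg.norm(P[2]-P[1]),np.linalg.norm(P[3]-P[2]),np.linalg.norm(P[0]-P[3]))
print("knob",onz("top",q(352,112),123),"pull",onz("top",q(52,408),45))
print("burr hole",onz("top",q(373,397),109))
f=cv2.imread("pics/side0.png"); crop(f,"s_mill",180,110,320,250,5)
E
```

```text
top [633. 159.] long axis deg 60.0 22 [13. 23.] [194.7 186.8]
top [594. 181.] long axis deg 14.0 58 [19. 33.] [187.7 197.8]
top [577. 394.] long axis deg 145.0 40 [18. 34.] [124.8 201.7]
top [563. 344.] long axis deg 123.0 58 [20. 35.] [138.7 206.1]
top [572. 270.] long axis deg 100.0 60 [19. 35.] [160.7 203.6]
top [477. 158.] long axis deg 61.0 62 [20. 35.] [193.4 233.1]
top [441. 328.] long axis deg 100.0 70 [20. 44.] [141.2 242.4]
top [408. 352.] long axis deg 65.0 36 [18. 26.] [134.8 253.3]
side [472. 155.] long axis deg 61.0 128 [29. 73.] [282.8 260.2]
side [608. 184.] long axis deg 150.0 150 [36. 64.] [237.2 264.7]
side [573. 282.] long axis deg 96.0 75 [21. 41.] [246.  288.9]
side [562. 354.] long axis deg 105.0 81 [22. 37.] [248.  308.9]
side [441. 343.] long axis deg 91.0 83 [19. 44.] [290.3 308. ]
[[ 662.  -39.   85.]
 [ 673. -206.   85.]
 [ 429. -225.   85.]
 [ 414.  -62.   85.]]
centre [ 544.3 -133.2   85. ] mill x ang -85.55727604511367
167.27463228000744 244.5490306889995 164.54587876839724 248.70935082453587
knob [ 639.51503418 -122.69824459  123.        ] pull [481.8683164   34.86201425  45.        ]
burr hole [ 491.3173646  -137.38431898  109.        ]
```

View pics/s_mill.png

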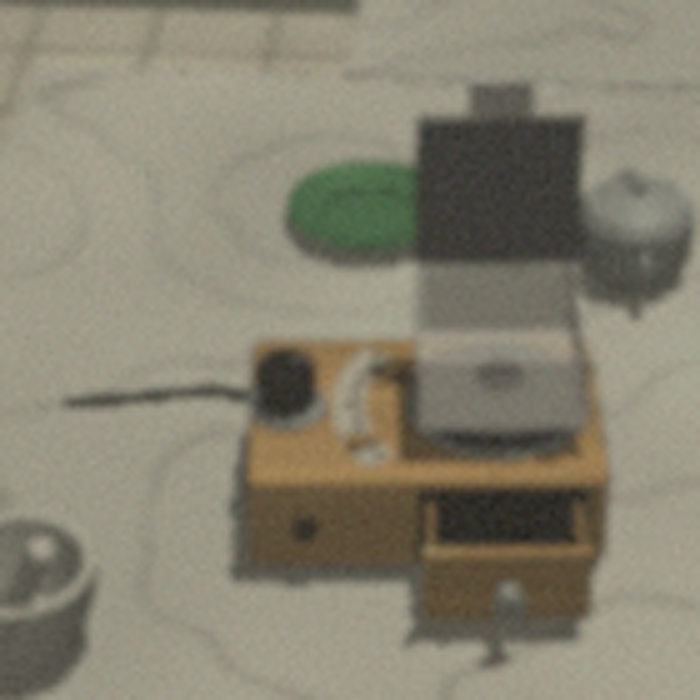

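Measured: mill centre ≈ (543,-132) with its x axis at -85.6°, hopper ≈ (492,-137), knob ≈ (640,-124), lid upright. Moving above the first piece, at (563,344).

Emit:
play_rows --deltas '[[0.7,[4.0,-2.6,0.1],[0,0,-9.4]],[0.7,[4.0,-2.6,0.1],[0,0,-9.4]],[0.7,[4.0,-2.6,0],[0,0,-9.4]],[0.7,[4.0,-2.6,0],[0,0,-9.4]],[0.7,[4.0,-2.6,0],[0,0,-9.4]]]' --newtons 30

```text
time_s: 0.72
tcp_pos: [363.2, 472.3, 194.0]
tool_rot: [[-0.464, 0.886, -0.001], [0.886, 0.464, -0.001], [-0.0, -0.001, -1.0]]
contact_force: [0.0, 0.5, -0.1]
opening: 0.7
grasp_force: 0.0
```

Emit:
play_rows --deltas '[[0.7,[4.0,-2.6,0],[0,0,0]],[0.7,[4.0,-2.6,0],[0,0,0]],[0.7,[4.0,-2.6,-2],[0,0,0]],[0.7,[4.0,-2.6,-4],[0,0,0]],[0.7,[4.0,-2.5,-4],[0,0,0]]]'

```text
time_s: 1.35
tcp_pos: [563.6, 343.6, 93.6]
tool_rot: [[-0.469, 0.883, 0.0], [0.883, 0.469, 0.0], [0.0, 0.001, -1.0]]
contact_force: [0.5, 0.0, -0.4]
opening: 0.7
grasp_force: 0.0
```

Emit:
play_rows --deltas '[[0.7,[0,0,-2],[0,0,0]],[0.7,[0,0,0],[0,0,0]]]'

```text
time_s: 1.6
tcp_pos: [559.8, 343.4, 71.6]
tool_rot: [[-0.468, 0.884, -0.006], [0.884, 0.468, -0.002], [0.001, -0.006, -1.0]]
contact_force: [-0.6, -0.3, 0.2]
opening: 0.697
grasp_force: 0.0
```

Emit:
play_rows --deltas '[[0.7,[0.2,0,-2.6],[0,0,0]],[0.7,[0,0,-2.6],[0,0,0]],[0.7,[0,0,0],[0,0,0]],[0,[0,0,0],[0,0,0]],[0,[0,0,0],[0,0,0]]]'

```text
time_s: 2.22
tcp_pos: [565.6, 345.8, 24.8]
tool_rot: [[-0.469, 0.883, 0.003], [0.883, 0.469, 0.002], [0.0, 0.004, -1.0]]
contact_force: [0.2, 0.1, 0.1]
opening: 0.285
grasp_force: 0.0
```

Emit:
play_rows --deltas '[[0,[0,0,0],[0,0,0]],[0,[0,0,0],[0,0,0]],[0,[0,0,0],[0,0,0]],[0,[0,0,0],[0,0,0]]]'

```text
time_s: 2.72
tcp_pos: [564.4, 344.4, 22.5]
tool_rot: [[-0.468, 0.883, -0.0], [0.883, 0.468, -0.0], [0.0, -0.0, -1.0]]
contact_force: [0.8, -0.9, -0.4]
opening: 0.0
grasp_force: 0.0
```

The fingers shut on nothing. I'll raise and look.

Emit:
play_rows --deltas '[[0.7,[0,0,3],[0,0,0]],[0.7,[-4,0,5],[0,0,0]],[0.7,[-6,0,0],[0,0,0]],[0.7,[-6,0,0],[0,0,0]],[0.7,[0,0,0],[0,0,0]]]'

```text
time_s: 3.35
tcp_pos: [399.4, 342.7, 99.8]
tool_rot: [[-0.471, 0.882, -0.006], [0.882, 0.471, -0.003], [-0.0, -0.007, -1.0]]
contact_force: [0.8, 0.6, 1.0]
opening: 0.698
grasp_force: 0.0
```

```bash
python3 - <<'E'
from ging import *
f=grab("top","top1"); g=grab("side","side1")
for n,x in(("top",f),("side",g)):
    for c,a,s,w,ce in ginger(n,x,B): print(n,c.round(),a.round(),s,w.round(),ce.round(1))
a=cv2.resize(f[165:265,105:225],None,fx=4,fy=4,interpolation=cv2.INTER_CUBIC)
b=cv2.resize(g[230:350,215:315],None,fx=3.33,fy=3.33,interpolation=cv2.INTER_CUBIC)[:400]
cv2.imwrite("pics/c1.png",np.hstack([a[:399],b[:399,:310]]))
E
```

```text
top [633. 159.] 60.0 22 [13. 23.] [194.7 186.8]
top [594. 181.] 10.0 53 [18. 34.] [187.9 197.8]
top [576. 394.] 148.0 39 [17. 32.] [124.7 201.8]
top [533. 357.] 173.0 196 [62. 75.] [136.  214.3]
top [572. 270.] 100.0 60 [19. 35.] [160.7 203.6]
top [477. 158.] 61.0 62 [20. 35.] [193.4 233.1]
top [433. 312.] 62.0 184 [47. 86.] [147.9 242.7]
top [405. 351.] 78.0 28 [18. 25.] [134.8 253.8]
side [462. 265.] 81.0 760 [113. 292.] [282.9 285.9]
side [607. 183.] 150.0 149 [36. 65.] [237.6 264.3]
side [573. 282.] 92.0 82 [21. 43.] [246.2 289.1]
side [562. 355.] 105.0 84 [21. 40.] [247.9 308.8]
```

View pics/c1.png

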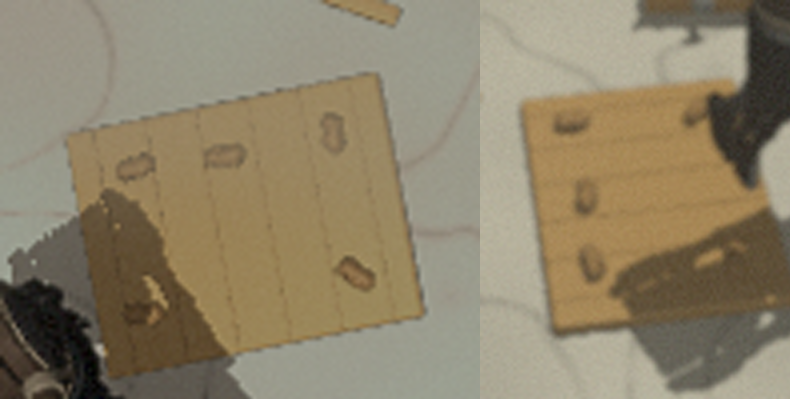

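Piece A is untouched, so the fingertips were too high. I'll go back about 5 mm lower.

Emit:
play_rows --deltas '[[0.6,[6,0,0],[0,0,0]],[0.6,[6,0,0],[0,0,0]],[0.6,[3.9,0,-3],[0,0,0]],[0.6,[0,0,-4],[0,0,0]],[0.6,[0,0,-1.5],[0,0,0]]]'

```text
time_s: 4.08
tcp_pos: [564.4, 342.9, 13.1]
tool_rot: [[-0.467, 0.884, -0.004], [0.884, 0.467, -0.002], [-0.0, -0.004, -1.0]]
contact_force: [-0.1, 0.1, -0.3]
opening: 0.6
grasp_force: 0.0
```

Emit:
play_rows --deltas '[[0.6,[0,0,0],[0,0,0]],[0,[0,0,0],[0,0,0]],[0,[0,0,0],[0,0,0]],[0,[0,0,0],[0,0,0]],[0,[0,0,0],[0,0,0]]]'

```text
time_s: 4.7
tcp_pos: [564.6, 344.9, 17.2]
tool_rot: [[-0.469, 0.883, 0.001], [0.883, 0.469, 0.001], [-0.0, 0.001, -1.0]]
contact_force: [-0.7, 0.2, 0.6]
opening: -0.0
grasp_force: 0.0
```

Emit:
play_rows --deltas '[[0,[0,0,0],[0,0,0]],[0,[0,0,0],[0,0,0]]]'

```text
time_s: 4.95
tcp_pos: [564.3, 344.5, 16.4]
tool_rot: [[-0.469, 0.883, -0.0], [0.883, 0.469, -0.0], [-0.0, -0.0, -1.0]]
contact_force: [-0.8, -0.3, 0.1]
opening: 0.001
grasp_force: 0.0
```

```bash
python3 - <<'E'
from h import *
f=grab("top","top2"); g=grab("side","side2")
p=env.read_state()['tcp_pos']; print(p,proj("top",p),proj("side",p))
a=cv2.resize(f[165:265,105:205],None,fx=4,fy=4,interpolation=cv2.INTER_CUBIC)
b=cv2.resize(g[260:340,210:290],None,fx=5,fy=5,interpolation=cv2.INTER_CUBIC)
x=proj("side",p)[0]; cv2.drawMarker(b,tuple(int(v) for v in ((x-[210,260])*5)),(0,0,255),0,8)
x=proj("top",p)[0]; cv2.drawMarker(a,tuple(int(v) for v in ((x-[105,165])*4)),(0,0,255),0,8)
cv2.imwrite("pics/c2.png",np.hstack([a,b]))
E
```

```text
[564.24959874 344.47619101  16.26021878] [[139.52923279 205.76688165]] [[247.52242196 307.8922358 ]]
```

View pics/c2.png

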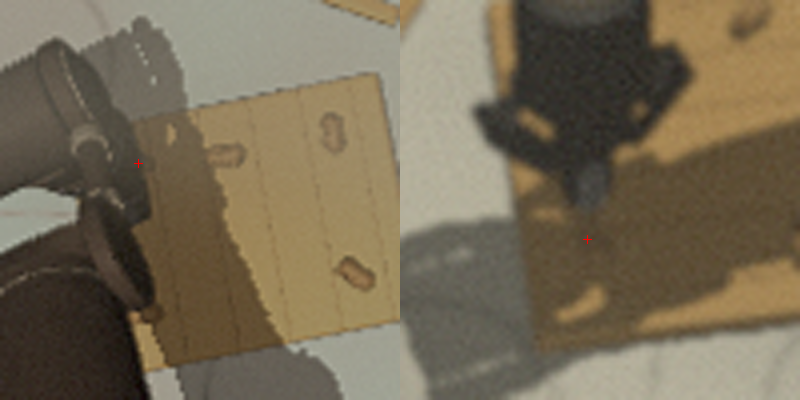

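In the side view the finger tips appear to end around (590,210), above the projected TCP at (587,240). I'll probe the board height with shut fingers at a clear spot.

Emit:
play_rows --deltas '[[0,[0,0,4],[0,0,0]],[0,[-4,-4,0],[0,0,0]],[0,[0,0,-4],[0,0,0]],[0,[0,0,0],[0,0,0]],[0,[0,0,0],[0,0,0]]]'

```text
time_s: 5.68
tcp_pos: [525.5, 305.2, 17.1]
tool_rot: [[-0.469, 0.883, 0.001], [0.883, 0.469, 0.001], [-0.0, 0.001, -1.0]]
contact_force: [0.5, 0.7, -0.2]
opening: -0.003
grasp_force: 0.0
```

```bash
python3 - <<'E'
from ging import *
g=grab("side","side3"); 
for h in(0,10,20,30): print(h,proj("side",[564,344,16+h]),proj("side",env.read_state()['tcp_pos']+[0,0,h]))
b=cv2.resize(g[250:340,210:320],None,fx=7,fy=6.6,interpolation=cv2.INTER_CUBIC)
cv2.imwrite("pics/c3.png",b)
E
```

```text
0 [[247.62430158 307.82545885]] [[261.59479143 297.88035418]]
10 [[247.57646431 305.56971706]] [[261.60937721 295.62043552]]
20 [[247.5281885  303.29330208]] [[261.62405066 293.34025272]]
30 [[247.47946845 300.99594632]] [[261.63881231 291.03954981]]
```

View pics/c3.png

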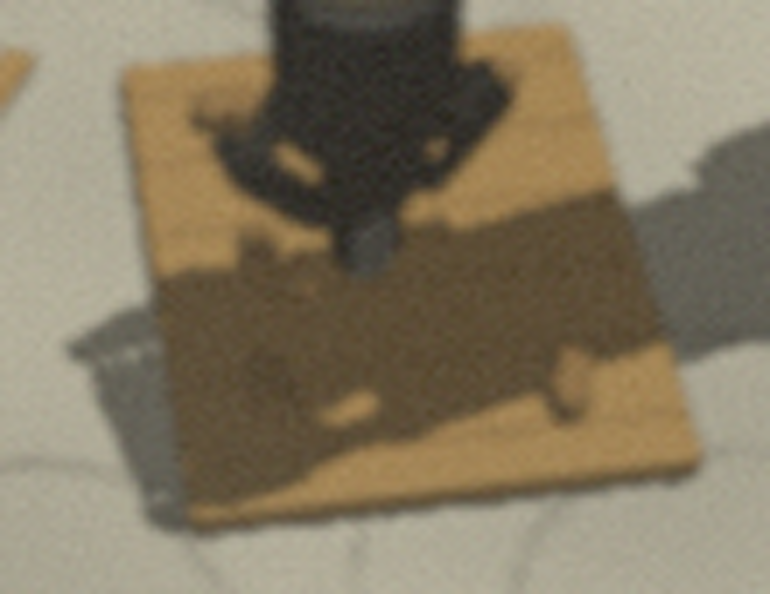

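The tip is visible at about v=292, where the TCP should project to v=298, so the real tips look roughly 20 mm higher than reported. Probing down for contact.

Emit:
play_rows --deltas '[[0,[0,0,-0.4],[0,0,0]],[0,[0,0,-0.4],[0,0,0]],[0,[0,0,0],[0,0,0]]]'

```text
time_s: 6.1
tcp_pos: [524.1, 304.5, 8.1]
tool_rot: [[-0.469, 0.883, -0.001], [0.883, 0.469, -0.0], [0.0, -0.001, -1.0]]
contact_force: [0.0, -0.6, 1.4]
opening: -0.002
grasp_force: 0.0
```

Emit:
play_rows --deltas '[[0,[0,0,-0.4],[0,0,0]],[0,[0,0,0],[0,0,0]]]'

```text
time_s: 6.35
tcp_pos: [523.9, 304.3, 3.9]
tool_rot: [[-0.469, 0.883, -0.001], [0.883, 0.469, -0.0], [0.0, -0.001, -1.0]]
contact_force: [0.1, 0.8, 0.2]
opening: -0.002
grasp_force: 0.0
```

Emit:
play_rows --deltas '[[0,[0,0,-0.3],[0,0,0]],[0,[0,0,0],[0,0,0]]]'

```text
time_s: 6.6
tcp_pos: [524.1, 304.4, 1.1]
tool_rot: [[-0.469, 0.883, -0.001], [0.883, 0.469, -0.0], [0.0, -0.001, -1.0]]
contact_force: [-0.4, -0.5, 0.4]
opening: -0.0
grasp_force: 0.0
```

Emit:
play_rows --deltas '[[0,[0,0,-0.3],[0,0,0]],[0,[0,0,0],[0,0,0]]]'

```text
time_s: 6.85
tcp_pos: [524.1, 304.4, -1.9]
tool_rot: [[-0.469, 0.883, -0.001], [0.883, 0.469, -0.0], [0.0, -0.001, -1.0]]
contact_force: [-0.1, -0.4, -0.6]
opening: -0.001
grasp_force: 0.0
```

Emit:
play_rows --deltas '[[0,[0,0,-0.2],[0,0,0]],[0,[0,0,0],[0,0,0]]]'

```text
time_s: 7.1
tcp_pos: [524.2, 304.5, -3.8]
tool_rot: [[-0.469, 0.883, -0.0], [0.883, 0.469, -0.0], [0.0, -0.0, -1.0]]
contact_force: [0.3, -0.2, 0.3]
opening: -0.004
grasp_force: 0.0
```

Emit:
play_rows --deltas '[[0,[0,0,-0.2],[0,0,0]],[0,[0,0,0],[0,0,0]]]'

```text
time_s: 7.35
tcp_pos: [524.2, 304.5, -5.8]
tool_rot: [[-0.469, 0.883, -0.0], [0.883, 0.469, -0.0], [0.0, -0.0, -1.0]]
contact_force: [-0.3, 0.3, 0.6]
opening: 0.001
grasp_force: 0.0
```

Emit:
play_rows --deltas '[[0,[0,0,-0.2],[0,0,0]],[0,[0,0,0],[0,0,0]]]'

```text
time_s: 7.6
tcp_pos: [524.2, 304.4, -7.8]
tool_rot: [[-0.469, 0.883, -0.0], [0.883, 0.469, -0.0], [0.0, -0.0, -1.0]]
contact_force: [-1.0, -0.0, 0.2]
opening: 0.001
grasp_force: 0.0
```

Emit:
play_rows --deltas '[[0,[0,0,-0.2],[0,0,0]],[0,[0,0,0],[0,0,0]]]'

```text
time_s: 7.85
tcp_pos: [524.2, 304.4, -9.8]
tool_rot: [[-0.469, 0.883, -0.0], [0.883, 0.469, -0.0], [0.0, -0.0, -1.0]]
contact_force: [0.2, 0.3, -0.6]
opening: -0.0
grasp_force: 0.0
```

Emit:
play_rows --deltas '[[0,[0,0,-0.2],[0,0,0]],[0,[0,0,0],[0,0,0]]]'

```text
time_s: 8.1
tcp_pos: [524.2, 304.4, -11.9]
tool_rot: [[-0.469, 0.883, -0.0], [0.883, 0.469, -0.0], [0.0, -0.0, -1.0]]
contact_force: [-0.5, 0.4, 0.4]
opening: 0.005
grasp_force: 0.0
```

Emit:
play_rows --deltas '[[0,[0,0,-0.2],[0,0,0]],[0,[0,0,0],[0,0,0]]]'

```text
time_s: 8.35
tcp_pos: [524.2, 304.5, -13.8]
tool_rot: [[-0.469, 0.883, -0.0], [0.883, 0.469, -0.0], [0.0, -0.0, -1.0]]
contact_force: [-0.5, -0.7, -0.2]
opening: -0.002
grasp_force: 0.0
```

Emit:
play_rows --deltas '[[0,[0,0,-0.2],[0,0,0]],[0,[0,0,0],[0,0,0]]]'

```text
time_s: 8.6
tcp_pos: [524.2, 304.4, -15.8]
tool_rot: [[-0.469, 0.883, -0.0], [0.883, 0.469, -0.0], [0.0, -0.0, -1.0]]
contact_force: [0.6, 0.2, 0.0]
opening: 0.004
grasp_force: 0.0
```

```bash
python3 - <<'E'
from ging import *
g=grab("side","side4"); f=grab("top","top4")
p=env.read_state()['tcp_pos'];print(p,env.read_state()['qpos'],proj("side",p),proj("top",p))
b=cv2.resize(g[250:340,220:310],None,fx=4.4,fy=4.4,interpolation=cv2.INTER_CUBIC)
a=cv2.resize(f[165:255,105:195],None,fx=4.4,fy=4.4,interpolation=cv2.INTER_CUBIC)
cv2.imwrite("pics/c4.png",np.hstack([a,b]))
E
```

```text
[524.33070797 304.51332986 -15.67924743] [ 2.60330717e+01  3.08311640e+01  1.02496371e+02 -1.27519647e-03
  4.66776099e+01 -1.90901471e+00] [[262.19008846 305.04250835]] [[152.97208916 218.3070764 ]]
```

View pics/c4.png

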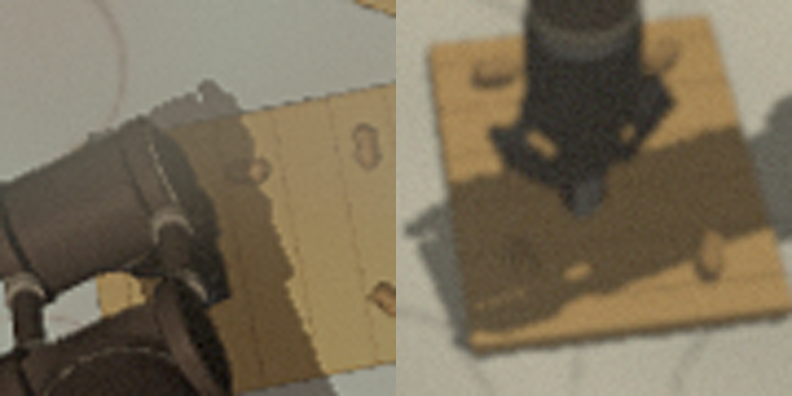

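The tip now shows at about v=299, against a projection of v=305. It's nearly at the board, so I'll keep probing.

Emit:
play_rows --deltas '[[0,[0,0,-0.2],[0,0,0]],[0,[0,0,0],[0,0,0]]]'

```text
time_s: 8.95
tcp_pos: [524.2, 304.4, -17.8]
tool_rot: [[-0.469, 0.883, -0.0], [0.883, 0.469, -0.0], [-0.0, -0.0, -1.0]]
contact_force: [-0.8, -1.4, 1.6]
opening: -0.005
grasp_force: 0.0
```

Emit:
play_rows --deltas '[[0,[0,0,-0.2],[0,0,0]],[0,[0,0,0],[0,0,0]]]'

```text
time_s: 9.2
tcp_pos: [524.2, 304.5, -19.8]
tool_rot: [[-0.469, 0.883, -0.0], [0.883, 0.469, -0.0], [0.0, -0.0, -1.0]]
contact_force: [-0.8, 0.4, -0.3]
opening: -0.001
grasp_force: 0.0
```

Emit:
play_rows --deltas '[[0,[0,0,-0.2],[0,0,0]],[0,[0,0,0],[0,0,0]]]'

```text
time_s: 9.45
tcp_pos: [524.2, 304.5, -21.8]
tool_rot: [[-0.469, 0.883, -0.0], [0.883, 0.469, -0.0], [0.0, -0.0, -1.0]]
contact_force: [0.2, -0.4, -0.4]
opening: 0.001
grasp_force: 0.0
```

Emit:
play_rows --deltas '[[0,[0,0,-0.2],[0,0,0]],[0,[0,0,0],[0,0,0]]]'

```text
time_s: 9.7
tcp_pos: [524.6, 304.7, -22.6]
tool_rot: [[-0.469, 0.883, -0.0], [0.883, 0.469, -0.0], [-0.0, -0.0, -1.0]]
contact_force: [-2.2, -1.4, 5.9]
opening: 0.0
grasp_force: 2.8
```

The board contacts at a reading of z ≈ -22.4, so the real tips are 38 mm above the reported TCP. I'll apply that offset and grasp A.

Emit:
play_rows --deltas '[[0,[0,0,6],[0,0,0]],[0.6,[4,4,0],[0,0,0]],[0.6,[0,0,0],[0,0,0]],[0.6,[0,0,-4],[0,0,0]],[0.6,[0,0,-1.7],[0,0,0]]]'

```text
time_s: 10.32
tcp_pos: [561.3, 342.9, -23.8]
tool_rot: [[-0.469, 0.883, -0.006], [0.883, 0.469, -0.003], [-0.0, -0.006, -1.0]]
contact_force: [0.3, -0.7, -0.3]
opening: 0.598
grasp_force: 0.0
```

Emit:
play_rows --deltas '[[0.6,[0,0,0],[0,0,0]],[0,[0,0,0],[0,0,0]],[0,[0,0,0],[0,0,0]],[0,[0,0,0],[0,0,0]],[0,[0,0,0],[0,0,0]]]'

```text
time_s: 10.95
tcp_pos: [565.4, 345.0, -19.2]
tool_rot: [[-0.469, 0.883, 0.002], [0.883, 0.469, 0.001], [-0.0, 0.002, -1.0]]
contact_force: [-0.7, -0.1, 4.6]
opening: 0.191
grasp_force: 32.3
```

Emit:
play_rows --deltas '[[0,[0,0,0],[0,0,0]],[0,[0,0,5],[0,0,0]],[0,[0,0,6],[0,0,0]],[0,[0,0,6],[0,0,0]]]'

```text
time_s: 11.45
tcp_pos: [563.5, 344.2, 150.1]
tool_rot: [[-0.469, 0.883, -0.002], [0.883, 0.469, -0.001], [0.0, -0.002, -1.0]]
contact_force: [0.3, 0.5, 1.2]
opening: 0.189
grasp_force: 31.7
```

Held (opening 0.19, 32 N). Carrying it to the hopper.

Emit:
play_rows --deltas '[[0,[-0.7,-4.7,0.5],[0,0,0]],[0,[-0.7,-4.7,0.5],[0,0,0]],[0,[-0.7,-4.7,0],[0,0,0]],[0,[-0.7,-4.7,0],[0,0,0]],[0,[-0.7,-4.7,0],[0,0,0]]]'

```text
time_s: 12.08
tcp_pos: [528.5, 108.1, 159.0]
tool_rot: [[-0.469, 0.883, -0.001], [0.883, 0.469, -0.0], [0.0, -0.001, -1.0]]
contact_force: [-0.3, 0.1, 0.2]
opening: 0.188
grasp_force: 31.7
```

Emit:
play_rows --deltas '[[0,[-0.7,-4.7,0],[0,0,0]],[0,[-0.7,-4.7,0],[0,0,0]],[0,[-0.7,-4.7,0],[0,0,0]],[0,[-0.7,-4.7,0],[0,0,0]],[0,[-0.7,-4.7,0],[0,0,0]]]'

```text
time_s: 12.7
tcp_pos: [493.5, -126.7, 159.1]
tool_rot: [[-0.469, 0.883, -0.0], [0.883, 0.469, 0.0], [0.0, -0.0, -1.0]]
contact_force: [1.4, -0.5, -0.7]
opening: 0.189
grasp_force: 31.7
```

Emit:
play_rows --deltas '[[0,[0,0,0],[0,0,0]],[0,[0,0,-2.3],[0,0,0]],[0,[0,0,-2.4],[0,0,0]],[0,[0,0,0],[0,0,0]],[0.4,[0,0,0],[0,0,0]]]'

```text
time_s: 13.32
tcp_pos: [494.9, -124.9, 112.9]
tool_rot: [[-0.469, 0.883, 0.001], [0.883, 0.469, -0.0], [-0.0, 0.001, -1.0]]
contact_force: [-0.2, 0.4, 1.3]
opening: 0.385
grasp_force: 0.0
```

Emit:
play_rows --deltas '[[0.4,[0,0,0],[0,0,0]],[0.4,[0,0,0],[0,0,0]],[0.4,[0,0,5],[0,0,0]],[0.6,[0,2,0],[0,0,0]]]'

```text
time_s: 13.82
tcp_pos: [498.5, -107.3, 167.3]
tool_rot: [[-0.467, 0.884, 0.01], [0.884, 0.467, -0.003], [-0.007, 0.007, -1.0]]
contact_force: [0.1, 0.5, 0.9]
opening: 0.592
grasp_force: 0.0
```

```bash
cat > look.py <<'E'
from ging import *
f=grab("top","topL"); g=grab("side","sideL")
for n,x in(("top",f),("side",g)):
    for c,a,s,w,ce in ginger(n,x,B): print(n,c.round(),a.round(),s,w.round())
E
python3 look.py
```

```text
top [633. 159.] 60.0 22 [13. 23.]
top [594. 181.] 13.0 55 [18. 34.]
top [576. 395.] 150.0 39 [17. 32.]
top [573. 270.] 98.0 59 [19. 34.]
top [477. 158.] 61.0 62 [20. 35.]
top [440. 334.] 92.0 63 [20. 35.]
top [408. 352.] 57.0 34 [18. 28.]
side [471. 154.] 68.0 149 [39. 72.]
side [607. 183.] 153.0 156 [40. 63.]
side [573. 282.] 94.0 80 [21. 42.]
side [441. 343.] 90.0 83 [19. 43.]
```

A is gone from the board and the others haven't moved. Next is B at (573,270).

Emit:
play_rows --deltas '[[0.6,[1,4.7,0],[0,0,-6]],[0.6,[1,4.7,0],[0,0,-6]],[0.6,[1,4.7,0],[0,0,-6]],[0.6,[1,4.7,0],[0,0,0]],[0.6,[1,4.7,0],[0,0,0]]]'

```text
time_s: 14.55
tcp_pos: [544.2, 130.4, 161.7]
tool_rot: [[-0.173, 0.985, -0.001], [0.985, 0.173, -0.001], [-0.001, -0.001, -1.0]]
contact_force: [0.0, -0.9, 0.2]
opening: 0.601
grasp_force: 0.0
```

Emit:
play_rows --deltas '[[0.6,[1,4.7,-3],[0,0,0]],[0.6,[1,4.7,-4],[0,0,0]],[0.6,[1,4.7,-4],[0,0,0]],[0.6,[0,0,-4],[0,0,0]],[0.6,[0,0,-3.3],[0,0,0]]]'

```text
time_s: 15.18
tcp_pos: [573.1, 270.4, -23.4]
tool_rot: [[-0.175, 0.985, -0.003], [0.985, 0.175, -0.002], [-0.001, -0.003, -1.0]]
contact_force: [-0.0, -0.0, -0.0]
opening: 0.599
grasp_force: 0.0
```

Emit:
play_rows --deltas '[[0.6,[0,0,0],[0,0,0]],[0,[0,0,0],[0,0,0]],[0,[0,0,0],[0,0,0]],[0,[0,0,0],[0,0,0]],[0,[0,0,0],[0,0,0]]]'

```text
time_s: 15.8
tcp_pos: [574.4, 270.4, -20.3]
tool_rot: [[-0.173, 0.985, 0.0], [0.985, 0.173, 0.0], [0.0, 0.0, -1.0]]
contact_force: [-0.7, -1.1, -0.5]
opening: 0.191
grasp_force: 32.2
```

Emit:
play_rows --deltas '[[0,[0,0,0],[0,0,0]],[0,[0,0,6],[0,0,0]],[0,[0,0,6],[0,0,0]],[0,[0,0,6],[0,0,0]]]'

```text
time_s: 16.3
tcp_pos: [574.0, 270.4, 160.9]
tool_rot: [[-0.173, 0.985, -0.0], [0.985, 0.173, -0.0], [-0.0, -0.0, -1.0]]
contact_force: [1.0, 0.2, -1.4]
opening: 0.191
grasp_force: 32.2
```

Emit:
play_rows --deltas '[[0,[-1.1,-5,0],[0,0,0]],[0,[-1.1,-5,0],[0,0,0]],[0,[-1.1,-5,0],[0,0,0]],[0,[-1.1,-5,0],[0,0,0]],[0,[-1.1,-5,0],[0,0,0]]]'

```text
time_s: 16.92
tcp_pos: [518.8, 19.0, 159.5]
tool_rot: [[-0.173, 0.985, 0.001], [0.985, 0.173, -0.0], [-0.0, 0.001, -1.0]]
contact_force: [1.0, -0.1, 0.3]
opening: 0.19
grasp_force: 32.2
```

Emit:
play_rows --deltas '[[0,[-1.1,-5,0],[0,0,0]],[0,[-1.1,-5,0],[0,0,0]],[0,[-1.1,-5,0],[0,0,0]],[0,[0,0,0],[0,0,0]],[0,[0,0,-2.3],[0,0,0]]]'

```text
time_s: 17.55
tcp_pos: [488.4, -130.2, 138.2]
tool_rot: [[-0.171, 0.985, 0.005], [0.985, 0.171, -0.001], [-0.002, 0.005, -1.0]]
contact_force: [0.4, 0.0, -0.1]
opening: 0.187
grasp_force: 32.2
```

Emit:
play_rows --deltas '[[0,[0,0,-2.4],[0,0,0]],[0,[0,0,0],[0,0,0]],[0.4,[0,0,0],[0,0,0]],[0.4,[0,0,0],[0,0,0]],[0.4,[0,0,0],[0,0,0]]]'

```text
time_s: 18.18
tcp_pos: [487.2, -129.6, 113.4]
tool_rot: [[-0.173, 0.985, 0.002], [0.985, 0.173, -0.001], [-0.001, 0.002, -1.0]]
contact_force: [-0.3, -0.1, -0.0]
opening: 0.399
grasp_force: 0.0
```

Emit:
play_rows --deltas '[[0.4,[0,0,5],[0,0,0]],[0.6,[0,2,0],[0,0,0]]]'

```text
time_s: 18.42
tcp_pos: [490.4, -111.4, 167.2]
tool_rot: [[-0.171, 0.985, 0.01], [0.985, 0.171, -0.003], [-0.005, 0.009, -1.0]]
contact_force: [0.5, 0.2, 0.3]
opening: 0.591
grasp_force: 0.0
```

```bash
python3 look.py
```

```text
top [629. 160.] 61.0 23 [14. 20.]
top [594. 181.] 13.0 55 [18. 34.]
top [577. 394.] 145.0 38 [17. 34.]
top [477. 158.] 61.0 62 [20. 35.]
top [442. 327.] 105.0 73 [23. 45.]
top [408. 352.] 63.0 33 [18. 27.]
side [471. 154.] 68.0 141 [41. 72.]
side [607. 183.] 151.0 149 [38. 66.]
side [441. 343.] 90.0 88 [20. 44.]
```

Emit:
play_rows --deltas '[[0.6,[-0.5,4.9,0],[0,0,-4]],[0.6,[-0.5,4.9,0],[0,0,-4]],[0.6,[-0.5,4.9,0],[0,0,0]],[0.6,[-0.5,4.9,0],[0,0,0]],[0.6,[-0.5,4.9,0],[0,0,0]]]'

```text
time_s: 19.15
tcp_pos: [460.8, 136.4, 162.0]
tool_rot: [[-0.034, 0.999, -0.0], [0.999, 0.034, -0.001], [-0.001, -0.0, -1.0]]
contact_force: [0.2, -0.8, 0.9]
opening: 0.597
grasp_force: 0.0
```

Emit:
play_rows --deltas '[[0.6,[-0.5,4.9,0],[0,0,0]],[0.6,[-0.5,4.9,-4],[0,0,0]],[0.6,[-0.5,4.9,-4],[0,0,0]],[0.6,[-0.5,4.9,-4],[0,0,0]],[0.6,[0,0,-4],[0,0,0]]]'

```text
time_s: 19.77
tcp_pos: [441.7, 332.3, 2.8]
tool_rot: [[-0.038, 0.999, 0.001], [0.999, 0.038, 0.001], [0.001, 0.001, -1.0]]
contact_force: [0.1, -0.4, 0.4]
opening: 0.598
grasp_force: 0.0
```

Emit:
play_rows --deltas '[[0.6,[0,0,-2.3],[0,0,0]],[0.6,[0,0,0],[0,0,0]],[0,[0,0,0],[0,0,0]],[0,[0,0,0],[0,0,0]],[0,[0,0,0],[0,0,0]]]'

```text
time_s: 20.4
tcp_pos: [443.1, 330.0, -17.2]
tool_rot: [[-0.034, 0.999, 0.003], [0.999, 0.034, 0.002], [0.002, 0.003, -1.0]]
contact_force: [1.2, -0.4, 2.9]
opening: 0.193
grasp_force: 31.9
```

Emit:
play_rows --deltas '[[0,[0,0,0],[0,0,0]],[0,[0,0,0],[0,0,0]],[0,[0,0,6],[0,0,0]],[0,[0,0,6],[0,0,0]],[0,[0,0,6],[0,0,0]]]'

```text
time_s: 21.02
tcp_pos: [441.0, 329.0, 162.7]
tool_rot: [[-0.034, 0.999, -0.001], [0.999, 0.034, -0.0], [-0.0, -0.001, -1.0]]
contact_force: [1.1, 0.3, -0.0]
opening: 0.184
grasp_force: 31.6
```

Emit:
play_rows --deltas '[[0,[0.6,-4.6,0],[0,0,0]],[0,[0.6,-4.6,0],[0,0,0]],[0,[0.6,-4.6,0],[0,0,0]],[0,[0.6,-4.6,0],[0,0,0]],[0,[0.6,-4.6,0],[0,0,0]]]'

```text
time_s: 21.65
tcp_pos: [471.3, 97.9, 161.3]
tool_rot: [[-0.034, 0.999, 0.0], [0.999, 0.034, 0.0], [0.0, 0.0, -1.0]]
contact_force: [-0.1, 0.1, -0.7]
opening: 0.187
grasp_force: 31.5
```

Emit:
play_rows --deltas '[[0,[0.6,-4.6,0],[0,0,0]],[0,[0.6,-4.6,0],[0,0,0]],[0,[0.6,-4.6,0],[0,0,0]],[0,[0.6,-4.6,0],[0,0,0]],[0,[0.6,-4.6,0],[0,0,0]]]'

```text
time_s: 22.28
tcp_pos: [501.3, -132.1, 161.2]
tool_rot: [[-0.034, 0.999, 0.0], [0.999, 0.034, 0.0], [0.0, 0.0, -1.0]]
contact_force: [1.4, 0.5, -1.1]
opening: 0.189
grasp_force: 31.5
```

Emit:
play_rows --deltas '[[0,[0,0,0],[0,0,0]],[0,[0,0,-2.3],[0,0,0]],[0,[0,0,-2.4],[0,0,0]],[0,[0,0,0],[0,0,0]],[0.4,[0,0,0],[0,0,0]]]'

```text
time_s: 22.9
tcp_pos: [501.9, -130.1, 114.9]
tool_rot: [[-0.035, 0.999, 0.001], [0.999, 0.035, -0.0], [-0.0, 0.001, -1.0]]
contact_force: [0.6, -0.5, -0.5]
opening: 0.385
grasp_force: 0.0
```

Emit:
play_rows --deltas '[[0.4,[0,0,0],[0,0,0]],[0.4,[0,0,0],[0,0,0]],[0.4,[0,0,5],[0,0,0]],[0.6,[0,2,0],[0,0,0]]]'

```text
time_s: 23.4
tcp_pos: [505.8, -112.5, 169.2]
tool_rot: [[-0.032, 0.999, 0.01], [0.999, 0.032, -0.003], [-0.004, 0.01, -1.0]]
contact_force: [1.0, 0.2, -0.2]
opening: 0.591
grasp_force: 0.0
```

```bash
python3 look.py
```

```text
top [633. 159.] 60.0 22 [13. 23.]
top [594. 181.] 14.0 58 [19. 33.]
top [577. 394.] 145.0 40 [18. 34.]
top [477. 158.] 61.0 62 [20. 35.]
top [408. 352.] 63.0 33 [18. 27.]
side [470. 154.] 67.0 148 [39. 70.]
side [607. 183.] 152.0 152 [38. 65.]
```

Emit:
play_rows --deltas '[[0.6,[-0.4,4.5,0],[0,0,-8]],[0.6,[-0.4,4.5,0],[0,0,-8]],[0.6,[-0.4,4.5,0],[0,0,-8]],[0.6,[-0.4,4.5,-3],[0,0,-8]],[0.6,[-0.4,4.5,-4],[0,0,0]]]'

```text
time_s: 24.12
tcp_pos: [482.0, 115.6, 93.7]
tool_rot: [[0.501, 0.865, 0.002], [0.865, -0.501, -0.0], [0.001, 0.002, -1.0]]
contact_force: [0.6, 0.1, -0.2]
opening: 0.599
grasp_force: 0.0
```

Emit:
play_rows --deltas '[[0.6,[-0.4,4.5,-4],[0,0,0]],[0.6,[0,0,-4],[0,0,0]],[0.6,[0,0,0],[0,0,0]],[0.6,[0,0,0],[0,0,0]]]'

```text
time_s: 24.62
tcp_pos: [477.9, 159.0, 14.6]
tool_rot: [[0.501, 0.865, 0.0], [0.865, -0.501, -0.0], [-0.0, 0.0, -1.0]]
contact_force: [-0.7, 0.4, 1.1]
opening: 0.6
grasp_force: 0.0
```

Emit:
play_rows --deltas '[[0.6,[0,0,-3.5],[0,0,0]],[0.6,[0,0,0],[0,0,0]],[0,[0,0,0],[0,0,0]],[0,[0,0,0],[0,0,0]],[0,[0,0,0],[0,0,0]]]'

```text
time_s: 25.25
tcp_pos: [479.5, 159.5, -18.9]
tool_rot: [[0.501, 0.866, 0.004], [0.866, -0.501, 0.001], [0.002, 0.003, -1.0]]
contact_force: [-0.0, -0.9, 7.2]
opening: 0.191
grasp_force: 31.4
```

Emit:
play_rows --deltas '[[0,[0,0,0],[0,0,0]],[0,[0,0,0],[0,0,0]],[0,[0,0,6],[0,0,0]],[0,[0,0,6],[0,0,0]],[0,[0,0,6.2],[0,0,0]]]'

```text
time_s: 25.88
tcp_pos: [477.1, 159.2, 163.1]
tool_rot: [[0.501, 0.866, -0.0], [0.866, -0.501, 0.0], [-0.0, -0.0, -1.0]]
contact_force: [1.1, 0.3, -0.2]
opening: 0.189
grasp_force: 30.6
```

Emit:
play_rows --deltas '[[0,[0.1,-4.8,0],[0,0,0]],[0,[0.1,-4.8,0],[0,0,0]],[0,[0.1,-4.8,0],[0,0,0]],[0,[0.1,-4.8,0],[0,0,0]],[0,[0.1,-4.8,0],[0,0,0]]]'

```text
time_s: 26.5
tcp_pos: [482.5, -82.1, 161.8]
tool_rot: [[0.501, 0.866, 0.001], [0.866, -0.501, -0.0], [0.0, 0.001, -1.0]]
contact_force: [0.1, -0.9, -0.0]
opening: 0.191
grasp_force: 30.6
```

Emit:
play_rows --deltas '[[0,[0,-4.6,0],[0,0,0]],[0,[0,0,0],[0,0,0]]]'

```text
time_s: 26.75
tcp_pos: [482.7, -129.5, 161.8]
tool_rot: [[0.505, 0.863, 0.001], [0.863, -0.505, -0.001], [-0.0, 0.002, -1.0]]
contact_force: [0.7, -0.2, -0.0]
opening: 0.193
grasp_force: 30.6
```

Emit:
play_rows --deltas '[[0,[0,0,-2.3],[0,0,0]],[0,[0,0,-2],[0,0,0]],[0,[0,0,0],[0,0,0]],[0.4,[0,0,0],[0,0,0]],[0.4,[0,0,0],[0,0,0]]]'

```text
time_s: 27.38
tcp_pos: [483.6, -126.7, 119.4]
tool_rot: [[0.5, 0.866, 0.002], [0.866, -0.5, -0.001], [0.001, 0.002, -1.0]]
contact_force: [0.1, -0.1, -0.1]
opening: 0.404
grasp_force: 0.0
```

Emit:
play_rows --deltas '[[0.4,[0,0,0],[0,0,0]],[0.4,[0,0,4.5],[0,0,0]],[0.6,[0,2,0],[0,0,0]],[0.6,[0,0,0],[0,0,0]]]'

```text
time_s: 27.88
tcp_pos: [482.9, -106.2, 164.0]
tool_rot: [[0.5, 0.866, 0.001], [0.866, -0.5, -0.0], [0.0, 0.001, -1.0]]
contact_force: [0.3, -0.2, -0.3]
opening: 0.596
grasp_force: 0.0
```

```bash
python3 look.py
```

```text
top [594. 181.] 13.0 55 [18. 34.]
top [577. 394.] 147.0 39 [18. 33.]
top [408. 352.] 63.0 33 [18. 27.]
side [464. 130.] 150.0 64 [27. 54.]
side [608. 184.] 150.0 155 [35. 64.]
```

Emit:
play_rows --deltas '[[0.6,[1.9,4.8,0],[0,0,-9.4]],[0.6,[1.9,4.8,0],[0,0,-9.4]],[0.6,[1.9,4.8,0],[0,0,-9.4]],[0.6,[1.9,4.8,-3],[0,0,-9.4]],[0.6,[1.9,4.8,-4],[0,0,-9.4]]]'

```text
time_s: 28.6
tcp_pos: [578.6, 132.3, 94.7]
tool_rot: [[0.976, 0.219, 0.003], [0.219, -0.976, -0.0], [0.003, 0.001, -1.0]]
contact_force: [0.0, -0.1, -0.1]
opening: 0.602
grasp_force: 0.0
```

Emit:
play_rows --deltas '[[0.6,[1.6,4.8,-4],[0,0,0]],[0.6,[0,0,-4],[0,0,0]],[0.6,[0,0,0],[0,0,0]],[0.6,[0,0,0],[0,0,0]]]'

```text
time_s: 29.1
tcp_pos: [592.8, 177.1, 16.7]
tool_rot: [[0.975, 0.223, 0.0], [0.223, -0.975, -0.0], [0.0, 0.0, -1.0]]
contact_force: [0.7, -0.1, 0.1]
opening: 0.601
grasp_force: 0.0
```

Emit:
play_rows --deltas '[[0.6,[0.1,0.4,-3.7],[0,0,0]],[0.6,[0,0,0],[0,0,0]],[0,[0,0,0],[0,0,0]],[0,[0,0,0],[0,0,0]],[0,[0,0,0],[0,0,0]]]'

```text
time_s: 29.72
tcp_pos: [595.4, 181.9, -18.4]
tool_rot: [[0.975, 0.224, 0.004], [0.224, -0.975, 0.001], [0.004, 0.0, -1.0]]
contact_force: [0.8, -1.3, 7.2]
opening: 0.189
grasp_force: 31.6
```

Emit:
play_rows --deltas '[[0,[0,0,0],[0,0,0]],[0,[0,0,0],[0,0,0]],[0,[0,0,6],[0,0,0]],[0,[0,0,6],[0,0,0]],[0,[0,0,6.4],[0,0,0]]]'

```text
time_s: 30.35
tcp_pos: [592.8, 181.6, 163.4]
tool_rot: [[0.975, 0.224, -0.0], [0.224, -0.975, -0.0], [-0.0, -0.0, -1.0]]
contact_force: [0.5, 0.1, 0.2]
opening: 0.185
grasp_force: 30.7
```

Emit:
play_rows --deltas '[[0,[-1.3,-4.3,0],[0,0,0]],[0,[-1.3,-4.3,0],[0,0,0]],[0,[-1.3,-4.3,0],[0,0,0]],[0,[-1.3,-4.3,0],[0,0,0]],[0,[-1.3,-4.3,0],[0,0,0]]]'

```text
time_s: 30.98
tcp_pos: [527.7, -34.5, 162.1]
tool_rot: [[0.975, 0.224, 0.001], [0.224, -0.975, -0.0], [0.001, 0.0, -1.0]]
contact_force: [-0.4, -0.6, -0.4]
opening: 0.185
grasp_force: 30.7
```

Emit:
play_rows --deltas '[[0,[-1.3,-4.3,0],[0,0,0]],[0,[-1.5,-4.6,0],[0,0,0]],[0,[0,0,0],[0,0,0]]]'

```text
time_s: 31.35
tcp_pos: [499.3, -124.8, 162.1]
tool_rot: [[0.976, 0.22, 0.0], [0.22, -0.976, -0.001], [0.0, 0.001, -1.0]]
contact_force: [-0.2, 0.2, -0.0]
opening: 0.189
grasp_force: 30.7
```

Emit:
play_rows --deltas '[[0,[0,0,-2.3],[0,0,0]],[0,[0,0,-2],[0,0,0]],[0,[0,0,0],[0,0,0]],[0.4,[0,0,0],[0,0,0]],[0.4,[0,0,0],[0,0,0]]]'

```text
time_s: 31.98
tcp_pos: [501.4, -122.2, 119.9]
tool_rot: [[0.974, 0.224, 0.002], [0.224, -0.974, -0.001], [0.002, 0.001, -1.0]]
contact_force: [-0.4, -0.1, 0.4]
opening: 0.4
grasp_force: 0.0
```

Emit:
play_rows --deltas '[[0.4,[0,0,0],[0,0,0]],[0.4,[0,0,4.5],[0,0,0]],[0.4,[0,6,0],[0,0,0]],[0.2,[0,6,0],[0,0,0]],[0,[0,6,0],[0,0,0]]]'

```text
time_s: 32.6
tcp_pos: [500.7, 59.2, 164.6]
tool_rot: [[0.975, 0.223, 0.002], [0.223, -0.975, 0.0], [0.002, 0.0, -1.0]]
contact_force: [0.6, 0.2, 0.0]
opening: 0.008
grasp_force: 0.0
```

Emit:
play_rows --deltas '[[0,[0,6,0],[0,0,0]],[0,[0,4,0],[0,0,9]],[0,[0,0,0],[0,0,4]]]'

```text
time_s: 32.98
tcp_pos: [500.3, 160.8, 164.2]
tool_rot: [[0.896, 0.444, 0.001], [0.444, -0.896, 0.001], [0.001, -0.0, -1.0]]
contact_force: [0.4, 0.1, 0.2]
opening: 0.001
grasp_force: 0.0
```

```bash
python3 - <<'E'
from ging import *
f=grab("top","top5"); g=grab("side","side5"); print(env.read_state()['tcp_pos'])
for n,x in(("top",f),("side",g)):
    for c,a,s,w,ce in ginger(n,x,B): print(n,c.round(),a.round(),s)
a=cv2.resize(f[165:265,222:322],None,fx=4,fy=4,interpolation=cv2.INTER_CUBIC)
b=cv2.resize(g[120:220,215:315],None,fx=4,fy=4,interpolation=cv2.INTER_CUBIC)
cv2.imwrite("pics/c5.png",np.hstack([a,b]))
E
```

```text
[500.25718619 158.72750678 164.00001399]
top [629. 162.] 62.0 58
top [586. 274.] 138.0 106
top [578. 392.] 141.0 45
top [497. 252.] 101.0 1872
side [528. 221.] 50.0 827
side [615. 185.] 76.0 96
```

View pics/c5.png

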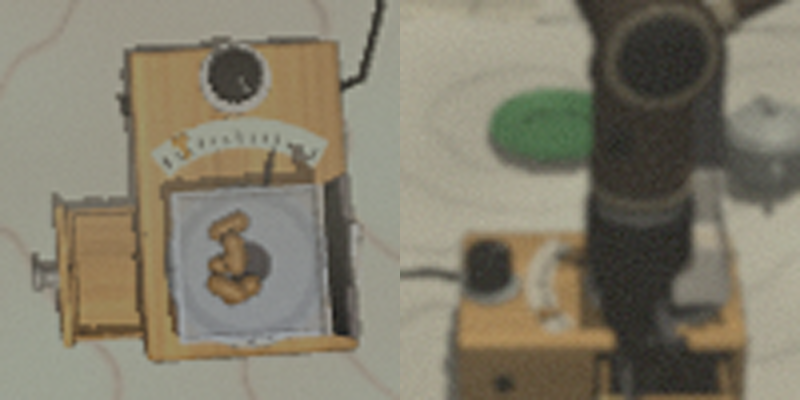

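The ginger is piled in the hopper around (233,255), below the rim, with the lid upright behind it. Board: the arm hides part of it in this view, so I'll check it later. Now going over and behind the lid.

Emit:
play_rows --deltas '[[0,[0,-4.8,2.6],[0,0,9.7]],[0,[0,-4.8,2.6],[0,0,9.7]],[0,[0,-4.8,2.6],[0,0,9.7]],[0,[0,-4.8,2.6],[0,0,9.7]],[0,[0,-4.8,2.6],[0,0,9.7]]]'

```text
time_s: 33.7
tcp_pos: [499.9, -84.4, 294.9]
tool_rot: [[0.265, 0.964, 0.001], [0.964, -0.265, -0.0], [0.0, 0.001, -1.0]]
contact_force: [0.8, 0.1, -0.3]
opening: 0.002
grasp_force: 0.0
```

```bash
python3 look.py; python3 -c "
from h import *
print(env.read_state()['tcp_pos'])"
```

```text
top [633. 159.] 60.0 22 [13. 23.]
top [577. 394.] 147.0 39 [18. 33.]
top [408. 352.] 63.0 33 [18. 27.]
side [467. 128.] 161.0 57 [25. 55.]
side [624. 182.] 77.0 56 [22. 40.]
[502.19583262 -87.69739571 297.77081677]
```

The board is empty. Continuing behind the lid.

Emit:
play_rows --deltas '[[0,[0,-5.3,0],[0,0,9.9]],[0,[0,-5.3,0],[0,0,9.9]],[0,[0,-5.3,0],[0,0,0]],[0,[0,0,0],[0,0,0]],[0,[0,0,0],[0,0,0]]]'

```text
time_s: 34.42
tcp_pos: [499.8, -240.6, 293.0]
tool_rot: [[-0.072, 0.997, -0.001], [0.997, 0.072, 0.002], [0.002, -0.001, -1.0]]
contact_force: [-0.2, 0.8, 0.1]
opening: 0.003
grasp_force: 0.0
```

Emit:
play_rows --deltas '[[0,[0,0,-3.6],[0,0,0]],[0,[0,0,-3.6],[0,0,0]],[0,[0,0,0],[0,0,0]],[0,[0,0,0],[0,0,0]]]'

```text
time_s: 34.92
tcp_pos: [501.2, -240.6, 223.0]
tool_rot: [[-0.075, 0.997, 0.002], [0.997, 0.075, -0.001], [-0.001, 0.002, -1.0]]
contact_force: [0.5, -1.1, 0.7]
opening: -0.002
grasp_force: 0.0
```

Emit:
play_rows --deltas '[[0,[-0.1,1.5,0.2],[0,0,0]],[0,[-0.1,1.5,0.2],[0,0,0]],[0,[-0.1,1.3,-0.1],[0,0,0]],[0,[-0.1,1.3,-0.1],[0,0,0]],[0,[-0.1,1.2,-0.4],[0,0,0]]]'

```text
time_s: 35.55
tcp_pos: [495.4, -172.4, 219.9]
tool_rot: [[-0.074, 0.997, 0.001], [0.997, 0.074, -0.0], [-0.0, 0.001, -1.0]]
contact_force: [0.5, -0.8, 0.7]
opening: 0.005
grasp_force: 0.5
```

Emit:
play_rows --deltas '[[0,[-0.1,1.2,-0.5],[0,0,0]],[0,[-0.1,1.1,-0.7],[0,0,0]],[0,[-0.1,1.1,-0.8],[0,0,0]],[0,[-0.1,0.9,-1.0],[0,0,0]],[0,[-0.1,0.8,-1.0],[0,0,0]]]'

```text
time_s: 36.17
tcp_pos: [490.0, -121.6, 178.7]
tool_rot: [[-0.074, 0.997, -0.0], [0.997, 0.074, 0.0], [0.0, -0.0, -1.0]]
contact_force: [-0.7, 0.4, 0.5]
opening: -0.001
grasp_force: 0.3
```

Emit:
play_rows --deltas '[[0,[0,0.6,-1.2],[0,0,0]],[0,[0,0.5,-1.2],[0,0,0]],[0,[0,0.3,-1.2],[0,0,0]]]'

```text
time_s: 36.55
tcp_pos: [490.0, -107.9, 142.6]
tool_rot: [[-0.074, 0.997, -0.001], [0.997, 0.074, 0.0], [0.0, -0.001, -1.0]]
contact_force: [0.3, 0.0, 1.3]
opening: 0.005
grasp_force: 0.2
```

Emit:
play_rows --deltas '[[0,[0,0.2,-0.5],[0,0,0]],[0,[0,0,-0.4],[0,0,0]],[0,[0,0,0],[0,0,0]]]'

```text
time_s: 36.92
tcp_pos: [490.6, -106.5, 134.9]
tool_rot: [[-0.074, 0.997, 0.001], [0.997, 0.074, -0.0], [-0.0, 0.001, -1.0]]
contact_force: [0.9, -1.5, 0.2]
opening: 0.003
grasp_force: 0.0
```

Emit:
play_rows --deltas '[[0,[0,0,-0.3],[0,0,0]],[0,[0,0,0],[0,0,0]]]'

```text
time_s: 37.17
tcp_pos: [491.0, -106.6, 134.2]
tool_rot: [[-0.074, 0.997, 0.001], [0.997, 0.074, -0.0], [-0.001, 0.001, -1.0]]
contact_force: [-5.0, 0.6, 11.2]
opening: -0.003
grasp_force: 5.7
```

Emit:
play_rows --deltas '[[0,[0,0,-0.2],[0,0,0]],[0,[0,0,0],[0,0,0]]]'

```text
time_s: 37.42
tcp_pos: [491.1, -106.6, 134.1]
tool_rot: [[-0.074, 0.997, 0.001], [0.997, 0.074, -0.0], [-0.001, 0.001, -1.0]]
contact_force: [-7.5, 2.1, 20.2]
opening: -0.001
grasp_force: 10.5
```

The lid is hard shut at tip z ≈ 173. Now to fold the clip: up, forward, press down, then press it against the wall.

Emit:
play_rows --deltas '[[0,[0,0,3.5],[0,0,0]],[0,[-0.3,2.5,0],[0,0,0]],[0,[-0.2,2.5,0],[0,0,0]],[0,[0,0,0],[0,0,0]],[0,[0,0,0],[0,0,0]]]'

```text
time_s: 38.05
tcp_pos: [485.5, -56.8, 164.8]
tool_rot: [[-0.074, 0.997, 0.0], [0.997, 0.074, -0.001], [-0.001, 0.0, -1.0]]
contact_force: [0.6, -0.6, -0.1]
opening: -0.001
grasp_force: 0.0
```

Emit:
play_rows --deltas '[[0,[0,0,-1.5],[0,0,0]],[0,[0,0,-1],[0,0,0]],[0,[0,0,-0.8],[0,0,0]],[0,[0,0,-0.8],[0,0,0]],[0,[0,0,-0.8],[0,0,0]]]'

```text
time_s: 38.67
tcp_pos: [486.6, -55.5, 116.7]
tool_rot: [[-0.073, 0.997, 0.002], [0.997, 0.073, 0.002], [0.002, 0.003, -1.0]]
contact_force: [-0.4, 2.8, 4.8]
opening: -0.005
grasp_force: 2.6
```

Emit:
play_rows --deltas '[[0,[0,0,-0.8],[0,0,0]],[0,[0,0,-0.6],[0,0,0]],[0,[0,0,0],[0,0,0]]]'

```text
time_s: 39.05
tcp_pos: [484.3, -56.0, 100.4]
tool_rot: [[-0.074, 0.997, -0.002], [0.997, 0.074, 0.001], [0.001, -0.002, -1.0]]
contact_force: [-0.0, 1.7, -2.2]
opening: -0.002
grasp_force: 0.9
```

Clip contact felt. Next, pressing inward toward the wall (world -y).

Emit:
play_rows --deltas '[[0,[0,-0.4,0.3],[0,0,0]],[0,[0,-0.3,0],[0,0,0]],[0,[0,0,0],[0,0,0]]]'

```text
time_s: 39.42
tcp_pos: [483.8, -58.8, 104.0]
tool_rot: [[-0.071, 0.997, -0.003], [0.997, 0.071, 0.009], [0.009, -0.002, -1.0]]
contact_force: [0.2, 15.4, -1.3]
opening: -0.002
grasp_force: 7.3
```

Emit:
play_rows --deltas '[[0,[0,-0.3,0],[0,0,0]],[0,[0,0,0],[0,0,0]]]'

```text
time_s: 39.67
tcp_pos: [483.7, -58.7, 103.9]
tool_rot: [[-0.069, 0.998, -0.003], [0.997, 0.07, 0.015], [0.015, -0.002, -1.0]]
contact_force: [0.3, 23.1, -0.0]
opening: -0.0
grasp_force: 11.6
```

Emit:
play_rows --deltas '[[0,[0,-0.2,0],[0,0,0]],[0,[0,0,0],[0,0,0]]]'

```text
time_s: 39.92
tcp_pos: [483.7, -58.6, 103.8]
tool_rot: [[-0.069, 0.998, -0.003], [0.997, 0.069, 0.018], [0.019, -0.002, -1.0]]
contact_force: [1.0, 27.7, 0.3]
opening: 0.001
grasp_force: 14.3
```

Hard stop against the wall. Backing off and going to the drawer pull.

Emit:
play_rows --deltas '[[0,[0,4,0],[0,0,0]],[0,[0,5,0],[0,0,0]],[0,[0,4.6,0],[0,0,0]],[0,[0,0,-4],[0,0,0]],[0,[0,0,-4],[0,0,0]]]'

```text
time_s: 40.55
tcp_pos: [487.0, 67.8, 25.0]
tool_rot: [[-0.077, 0.997, 0.004], [0.997, 0.077, -0.001], [-0.002, 0.004, -1.0]]
contact_force: [0.6, -1.1, -0.2]
opening: 0.002
grasp_force: 0.0
```

Emit:
play_rows --deltas '[[0,[0,0,-3],[0,0,0]],[0,[0,0,0],[0,0,0]],[0,[0,0,0],[0,0,0]]]'

```text
time_s: 40.92
tcp_pos: [486.6, 67.3, -4.3]
tool_rot: [[-0.074, 0.997, 0.002], [0.997, 0.074, -0.0], [-0.001, 0.002, -1.0]]
contact_force: [-0.6, 0.3, 0.8]
opening: -0.0
grasp_force: 0.0
```

```bash
python3 - <<'E'
from ging import *
f=grab("top","top6"); g=grab("side","side6"); print(env.read_state()['tcp_pos'])
a=cv2.resize(f[165:265,222:322],None,fx=4,fy=4,interpolation=cv2.INTER_CUBIC)
b=cv2.resize(g[140:240,215:315],None,fx=4,fy=4,interpolation=cv2.INTER_CUBIC)
cv2.imwrite("pics/c6.png",np.hstack([a,b]))
E
```

```text
[487.2508886   67.55290905  -3.62470509]
```

View pics/c6.png

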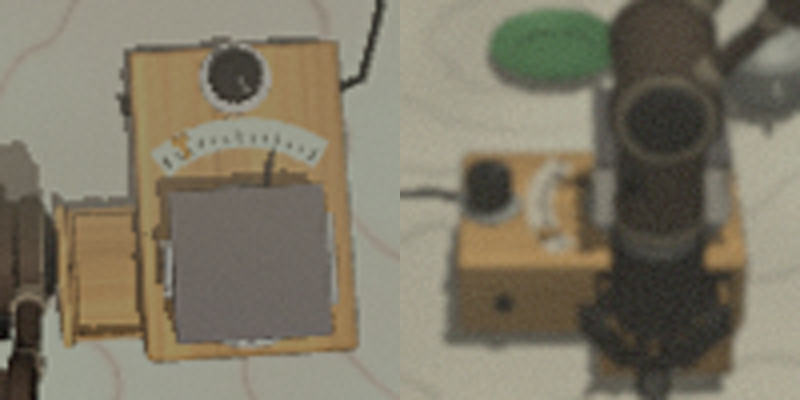

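The lid is shut flat, nothing sticks out at its front edge, and the fingers are in front of the drawer pull. Pushing home.

Emit:
play_rows --deltas '[[0,[-0.6,-1.2,0],[0,0,0]],[0,[0,-1.2,0],[0,0,0]],[0,[0.1,-1,0],[0,0,0]],[0,[0.1,-1,0],[0,0,0]],[0,[0.1,-1,0],[0,0,0]]]'

```text
time_s: 41.65
tcp_pos: [482.1, 13.0, -5.4]
tool_rot: [[-0.074, 0.997, -0.0], [0.997, 0.074, 0.0], [0.0, -0.0, -1.0]]
contact_force: [0.0, 1.8, 1.6]
opening: 0.002
grasp_force: 0.9
```

Emit:
play_rows --deltas '[[0,[0.1,-0.7,0],[0,0,0]],[0,[0,-0.5,0],[0,0,0]],[0,[0,0,0],[0,0,0]]]'

```text
time_s: 42.02
tcp_pos: [483.4, 1.2, -5.4]
tool_rot: [[-0.074, 0.997, 0.0], [0.997, 0.074, -0.001], [-0.001, 0.0, -1.0]]
contact_force: [0.5, 0.0, 0.1]
opening: 0.001
grasp_force: 0.0
```

Emit:
play_rows --deltas '[[0,[0,-0.5,0],[0,0,0]],[0,[0.1,-0.4,0],[0,0,0]],[0,[0,0,0],[0,0,0]]]'

```text
time_s: 42.4
tcp_pos: [483.9, -6.8, -5.4]
tool_rot: [[-0.073, 0.997, -0.001], [0.997, 0.073, 0.001], [0.001, -0.001, -1.0]]
contact_force: [-0.7, 4.5, 0.4]
opening: 0.002
grasp_force: 1.9
```

Emit:
play_rows --deltas '[[0,[0,-0.4,0],[0,0,0]],[0,[0,0,0],[0,0,0]]]'

```text
time_s: 42.65
tcp_pos: [483.9, -7.0, -5.3]
tool_rot: [[-0.069, 0.998, -0.001], [0.998, 0.069, 0.007], [0.007, -0.0, -1.0]]
contact_force: [0.5, 17.6, 1.9]
opening: -0.001
grasp_force: 8.8
```

Emit:
play_rows --deltas '[[0,[0,-0.3,0],[0,0,0]],[0,[0,0,0],[0,0,0]]]'

```text
time_s: 42.9
tcp_pos: [483.9, -7.0, -5.3]
tool_rot: [[-0.067, 0.998, -0.001], [0.998, 0.067, 0.012], [0.012, 0.0, -1.0]]
contact_force: [1.2, 28.2, 2.0]
opening: 0.0
grasp_force: 14.0
```

The drawer is home at a hard stop. Backing off to measure pointer against mark.

Emit:
play_rows --deltas '[[0,[0,5,0],[0,0,0]],[0,[0,3,2],[0,0,0]],[0,[-4,4,5],[0,0,0]],[0,[-5,4,5],[0,0,0]],[0.7,[-5,3,5],[0,0,0]]]'

```text
time_s: 43.52
tcp_pos: [371.2, 154.5, 136.3]
tool_rot: [[-0.075, 0.997, 0.001], [0.997, 0.075, -0.001], [-0.001, 0.001, -1.0]]
contact_force: [0.9, 1.3, -0.1]
opening: 0.202
grasp_force: 0.0
```

```bash
cat > mark.py <<'E'
from h import *
def measure(tag):
    H=np.array([492.,-137.]); fs=[grab("top",f"m{tag}_{i}").astype(np.float32) for i in range(3)]
    f=np.mean(fs,0).astype(np.uint8); gs=[grab("side",f"ms{tag}_{i}").astype(np.float32) for i in range(3)]; g=np.mean(gs,0).astype(np.uint8)
    hsv=cv2.cvtColor(f,cv2.COLOR_BGR2HSV)
    # polar unwrap on top image at z: rows radius, cols angle (deg from mill +y, CCW positive)
    def polar(n,im,z):
        A=np.arange(-45,45,.5); Rr=np.arange(62,120,1.)
        aa,rr=np.meshgrid(np.radians(A+4.4),Rr); P=np.stack([H[0]+rr*np.cos(aa),H[1]+rr*np.sin(aa),np.full_like(aa,z)],-1)
        uv=proj(n,P.reshape(-1,3)).reshape(*aa.shape,2).astype(np.float32)
        return cv2.remap(im,uv[...,0],uv[...,1],cv2.INTER_CUBIC)
    pt=polar("top",f,96); pm=polar("top",f,90); sm=polar("side",g,90); sp=polar("side",g,96)
    col=np.vstack([cv2.resize(x,None,fx=4,fy=2.5) for x in(pt[::-1],pm[::-1],sp[::-1],sm[::-1])])
    cv2.imwrite(f"pics/pol{tag}.png",col)
    np.savez(f"pol{tag}.npz",pt=pt,pm=pm,sm=sm,sp=sp)
    V=cv2.cvtColor(pt,cv2.COLOR_BGR2GRAY).astype(float)
    A=np.arange(-45,45,.5)
    for r0 in(68,74,80,86,92):
        v=V[r0-62:r0-58].mean(0); v=cv2.GaussianBlur(v[None],(5,1),0)[0]; i=v.argmin(); print("ptr r",r0,A[i],v[i].round())
    s=cv2.cvtColor(pm,cv2.COLOR_BGR2HSV)
    for r0 in range(90,116,4):
        v=s[r0-62:r0-58,:,1].astype(float).mean(0); w=np.clip(v-90,0,None); w[np.abs(A)>40]=0; print("mark r",r0,(w@A/w.sum()).round(1) if w.sum() else None,v.max())
    return f,g
if __name__=="__main__":
    import sys; measure(sys.argv[1])
E
python3 mark.py 0; python3 -c "from h import *; print(env.read_state()['tcp_pos'])"
```

```text
ptr r 68 -16.0 64.0
ptr r 74 -15.5 69.0
ptr r 80 -15.0 71.0
ptr r 86 -15.5 81.0
ptr r 92 44.5 91.0
mark r 90 -34.8 110.0
mark r 94 -39.4 110.5
mark r 98 7.3 128.5
mark r 102 4.8 129.75
mark r 106 4.1 133.0
mark r 110 13.3 133.0
mark r 114 -2.8 122.5
[372.2215689  153.33676875 134.53151225]
```

View pics/pol0.png

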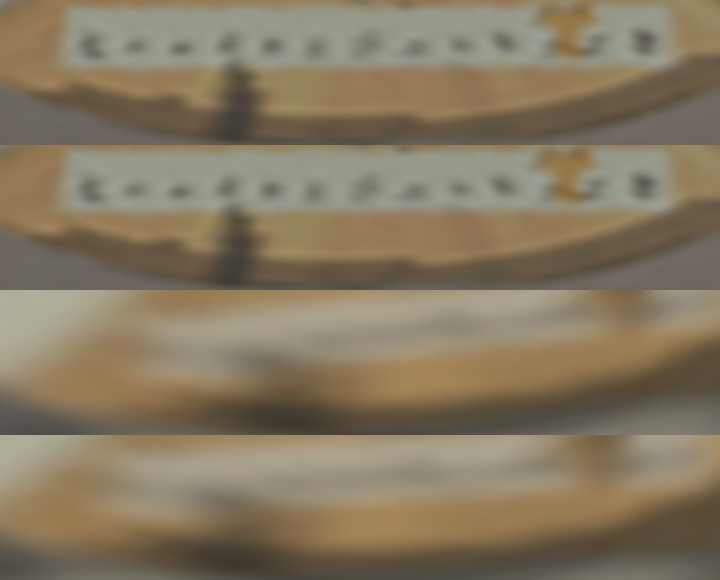

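The unwrapped view puts the pointer at about -15° (x=240) and the mark's stem at about +26° (x=568), so the collar needs +41° and the knob +164°. Moving over the knob with the tool pre-turned.

Emit:
play_rows --deltas '[[0.7,[3,-3,1.5],[0,0,-9.4]],[0.7,[3,-3,1.5],[0,0,-9.4]],[0.7,[3,-3,1],[0,0,-9.4]],[0.7,[3,-3,0],[0,0,-9.4]],[0.7,[3,-3,0],[0,0,-9.4]]]'

```text
time_s: 44.45
tcp_pos: [522.7, 1.4, 173.0]
tool_rot: [[0.684, 0.729, -0.003], [0.729, -0.684, -0.0], [-0.002, -0.002, -1.0]]
contact_force: [0.5, 0.4, 0.0]
opening: 0.701
grasp_force: 0.0
```

Emit:
play_rows --deltas '[[0.7,[3,-3,0],[0,0,-9.4]],[0.7,[3,-3,0],[0,0,-9.4]],[0.7,[3,-3,0],[0,0,-9.4]],[0.7,[2.8,-3.7,0],[0,0,-9.4]],[0.7,[0,0,0],[0,0,0]]]'

```text
time_s: 45.08
tcp_pos: [640.7, -127.4, 171.9]
tool_rot: [[0.987, 0.163, -0.003], [0.163, -0.987, -0.001], [-0.003, 0.0, -1.0]]
contact_force: [-0.3, 0.1, -0.3]
opening: 0.696
grasp_force: 0.0
```

Emit:
play_rows --deltas '[[0.7,[0,0,0],[0,0,0]]]'

```text
time_s: 45.2
tcp_pos: [638.6, -123.7, 172.5]
tool_rot: [[0.986, 0.167, -0.004], [0.167, -0.986, 0.001], [-0.004, -0.002, -1.0]]
contact_force: [0.9, -0.2, 0.4]
opening: 0.7
grasp_force: 0.0
```

Emit:
play_rows --deltas '[[0.7,[0.1,0,-4],[0,0,0]],[0.7,[0,0,-4],[0,0,0]],[0.7,[0,0,-3.5],[0,0,0]],[0.7,[0,0,0],[0,0,0]],[0.3,[0,0,0],[0,0,0]]]' --newtons 40

```text
time_s: 45.82
tcp_pos: [641.5, -122.7, 61.2]
tool_rot: [[0.986, 0.168, 0.001], [0.168, -0.986, -0.0], [0.001, 0.0, -1.0]]
contact_force: [0.4, -0.1, 1.5]
opening: 0.505
grasp_force: 0.0
```

Emit:
play_rows --deltas '[[0.3,[0,0,0],[0,0,0]],[0.3,[0,0,0],[0,0,0]],[0.3,[0,0,0],[0,0,0]]]'

```text
time_s: 46.2
tcp_pos: [641.4, -121.4, 62.0]
tool_rot: [[0.986, 0.168, 0.001], [0.168, -0.986, 0.002], [0.001, -0.002, -1.0]]
contact_force: [-1.1, 4.1, 1.3]
opening: 0.453
grasp_force: 42.0
```

Emit:
play_rows --deltas '[[0.3,[0,0.1,0],[0,0,10]],[0.3,[0,0,0],[0,0,10]],[0.3,[0,0,0],[0,0,10]],[0.3,[0,0,0],[0,0,10]],[0.3,[0,0,0],[0,0,10]]]'

```text
time_s: 46.82
tcp_pos: [640.6, -120.2, 62.0]
tool_rot: [[0.501, 0.866, -0.001], [0.866, -0.501, 0.002], [0.002, -0.002, -1.0]]
contact_force: [-3.9, 5.3, 2.8]
opening: 0.455
grasp_force: 42.0
```

Emit:
play_rows --deltas '[[0.3,[0,0,0],[0,0,10]],[0.3,[0,0,0],[0,0,10]],[0.3,[0,0,0],[0,0,10]],[0.3,[0,0,0],[0,0,10]],[0.3,[0,0,0],[0,0,10]]]'

```text
time_s: 47.45
tcp_pos: [639.2, -120.0, 62.0]
tool_rot: [[-0.341, 0.94, -0.004], [0.94, 0.341, 0.003], [0.004, -0.003, -1.0]]
contact_force: [-7.3, 6.1, 4.5]
opening: 0.45
grasp_force: 42.2
```

Emit:
play_rows --deltas '[[0.3,[0,0,0],[0,0,10]],[0.3,[0,0,0],[0,0,10]],[0.3,[0,0,0],[0,0,10]],[0.3,[0,0,0],[0,0,10]],[0.3,[0,0,0],[0,0,10]]]'

```text
time_s: 48.08
tcp_pos: [638.0, -120.9, 62.0]
tool_rot: [[-0.94, 0.342, -0.006], [0.342, 0.94, 0.002], [0.006, -0.001, -1.0]]
contact_force: [-9.4, 2.7, 6.3]
opening: 0.454
grasp_force: 42.5
```

Emit:
play_rows --deltas '[[0.3,[0,0,0],[0,0,10]],[0.3,[0,0,0],[0,0,4]],[0.3,[0,0,0],[0,0,0]]]'

```text
time_s: 48.45
tcp_pos: [637.9, -121.3, 62.0]
tool_rot: [[-0.994, 0.11, -0.006], [0.11, 0.994, 0.001], [0.007, 0.0, -1.0]]
contact_force: [-8.9, 1.9, 6.3]
opening: 0.448
grasp_force: 42.5
```

Emit:
play_rows --deltas '[[0.7,[0,0,0],[0,0,0]],[0.7,[0,0,0],[0,0,0]],[0.7,[0,0,4],[0,0,0]],[0.7,[0,0,4],[0,0,0]],[0.7,[0,0,3],[0,0,0]]]'

```text
time_s: 49.08
tcp_pos: [642.8, -122.7, 173.3]
tool_rot: [[-0.994, 0.111, 0.005], [0.111, 0.994, -0.002], [-0.005, -0.001, -1.0]]
contact_force: [-0.2, 0.2, -0.2]
opening: 0.701
grasp_force: 0.0
```

Emit:
play_rows --deltas '[[0.7,[-3,5,0],[0,0,0]],[0.7,[-3,5,0],[0,0,0]],[0.7,[-5,5,0],[0,0,0]],[0.7,[-5,5,0],[0,0,0]],[0.7,[-5,5,0],[0,0,0]]]'

```text
time_s: 49.7
tcp_pos: [448.3, 111.9, 171.2]
tool_rot: [[-0.994, 0.111, 0.003], [0.111, 0.994, 0.001], [-0.003, 0.001, -1.0]]
contact_force: [0.7, 0.1, 0.4]
opening: 0.704
grasp_force: 0.0
```

```bash
python3 mark.py 1; python3 - <<'E'
from h import *
print(env.read_state()['tcp_pos'])
g=cv2.imread("pics/ms1_0.png"); f=cv2.imread("pics/m1_0.png")
b=cv2.resize(g[140:240,215:315],None,fx=4,fy=4,interpolation=cv2.INTER_CUBIC)
p=cv2.imread("pics/pol1.png")[:290]; b=np.hstack([b,cv2.resize(f[165:245,232:312],None,fx=3.75,fy=5,interpolation=cv2.INTER_CUBIC)]); b=b[:,:700]
cv2.imwrite("pics/c7.png",np.vstack([p[:150,:700],b]))
E
```

```text
ptr r 68 25.5 69.0
ptr r 74 26.0 67.0
ptr r 80 25.5 74.0
ptr r 86 41.0 91.0
ptr r 92 44.5 92.0
mark r 90 -31.0 107.25
mark r 94 -39.4 111.0
mark r 98 7.9 129.5
mark r 102 4.8 132.75
mark r 106 4.7 131.75
mark r 110 13.0 131.25
mark r 114 -2.6 120.5
[450.26335706 110.23809147 171.19021837]
```

View pics/c7.png

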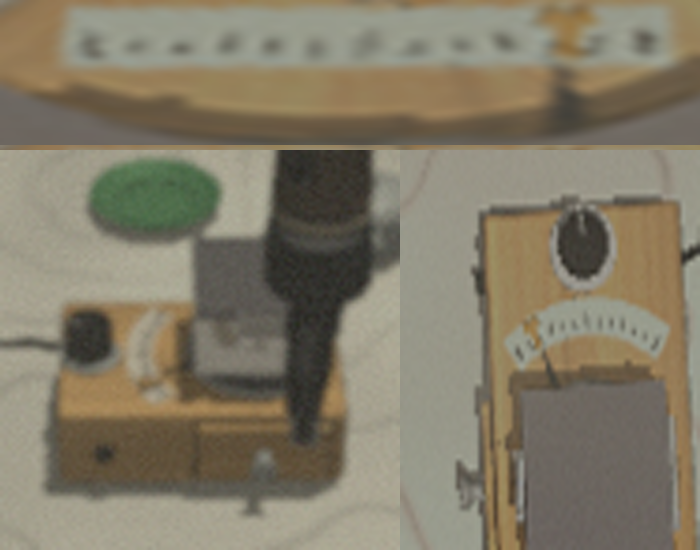

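Pointer and mark now look aligned in the unwrapped strip (x≈566 and 568), and the drawer is flush. I'll move aside, quantify the alignment and check the clip.

Emit:
play_rows --deltas '[[0.7,[-5,4,1],[0,0,0]],[0.7,[-5,5,1],[0,0,0]],[0.7,[-4,5,0],[0,0,0]],[0.7,[-2,5,0],[0,0,0]],[0.7,[0,5,0],[0,0,0]]]'

```text
time_s: 50.62
tcp_pos: [298.0, 343.2, 189.3]
tool_rot: [[-0.994, 0.111, 0.002], [0.111, 0.994, 0.001], [-0.002, 0.001, -1.0]]
contact_force: [1.0, 0.1, 0.1]
opening: 0.695
grasp_force: 0.0
```

```bash
python3 mark.py 2 >/dev/null; python3 - <<'E'
from h import *
A=np.arange(-45,45,.5); d=np.load("pol2.npz"); sl=(A>18)&(A<34)
def cen(w): w=np.clip(w-w.max()*.4,0,None); return ((w*A[sl]).sum()/w.sum()).round(2)
pt=cv2.cvtColor(d["pt"],cv2.COLOR_BGR2GRAY).astype(float); pm=cv2.cvtColor(d["pm"],cv2.COLOR_BGR2LAB).astype(float)[:,:,2]
for r in range(68,92,4):
    v=pt[r-62:r-58][:,sl].mean(0); print("ptr",r,cen(np.median(v)-v))
for r in range(90,120,4):
    v=pm[r-62:r-58][:,sl].mean(0); print("mark",r,cen(v-np.median(v)),(v-np.median(v)).max().round())
g=np.mean([cv2.imread(f"pics/ms2_{i}.png") for i in range(3)],0).astype(np.uint8)
crop(g,"c8",215,165,315,235,7)
E
```

```text
ptr 68 25.74
ptr 72 25.67
ptr 76 26.05
ptr 80 25.57
ptr 84 25.59
ptr 88 25.2
mark 90 31.65 2.0
mark 94 25.98 8.0
mark 98 25.71 21.0
mark 102 25.67 22.0
mark 106 25.74 23.0
mark 110 25.81 16.0
mark 114 25.89 14.0
mark 118 20.41 4.0
```

View pics/c8.png

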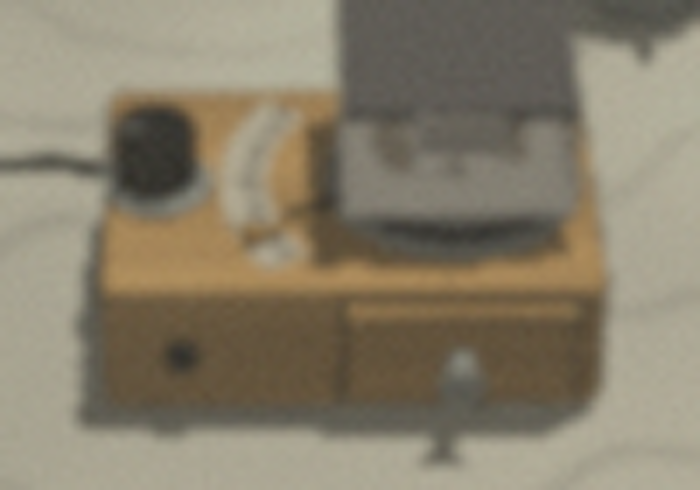

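Pointer 25.6° and mark 25.7°, the clip is folded flat at (470,130), the lid is flat and the drawer is flush. Handing in.

```bash
python3 -c "
from plant import env
print(env.close_job())"
```

```text
the job is handed in; nothing more can be done
None
```

I handed the job in; it gave no verdict. All five pieces of ginger are in the hopper, the lid is shut with its clip pressed down, the drawer is fully home, and the pointer is within about 0.2° of the brass mark.

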